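# Lay out weld coupons and find the holding magnets in the parts tins

### The arm

A 6-joint arm with a two-finger parallel gripper is mounted at the origin on the work surface. World frame = base frame: x ahead of the robot, y to its left, z up, the work surface at z = 0. Lengths are in mm, angles in rad, forces in N, time in s.
With the tool pointing down it reaches from about 400 to 925 mm from the base axis. Payload 12.5 kg.
Tool frame: the origin (TCP) lies at the centre of the arm's flange, where the gripper is bolted on; the fingertips stand 190 mm ahead of it and the grasp point (between the pads) lies 171 mm ahead of it; z points along the fingers, y is the line along which they close (so a half turn about z gives the same grasp; the last joint's range is limited). The gripper opens to 95 mm and grips with 3 to 60 N. Pads are 20 mm wide; open, the fingers measure 119 mm over their backs; the gripper's body (75 mm by 180 mm) begins 59 mm behind the grasp point.
Start: joints at [-1.432, 0.491, 1.559, -0, 1.092, -0.106], TCP at [151.496, -606.361, 404.761] pointing down, gripper open.
Joint ranges: [-3.1, 3.1], [-0.84, 2.19], [0.05, 2.79], [-1.13, 4.28], [0.06, 2.93], [-2.69, 2.69]. Speed limits (rad/s): [2.22, 2.22, 2.79, 3.14, 3.14, 3.14].

### API

Orientations are given as [roll, pitch, yaw] about the fixed x, y, z axes, in that order (R = Rz(yaw) Ry(pitch) Rx(roll)).
In Python, from cell import env, read_camera, search_frame, cut_out gives the robot as it stands. The module is installed in compiled form; this text tells all that it offers.
- The arm moves only by the tool move_arm, never from a script. Its argument "commands" is a list of rows, each a list of 3 entries, a list of its own where there are three numbers: the shift along the world's x, y, z normalised to -1 to 1, where 1 is 0.03 m, then the turn about the world's z normalised to -1 to 1, where 1 is 0.08 rad, then the opening, from -1 (shut) to 1 (fully open), so that 0 is half open. A call has 1 to 20 rows; each row shifts and turns the commanded pose from where the row before left it; what a row does not reach is not made up. A row lasts 1/12 s, in which the tool goes at most 41.7 mm and 7.16 degrees, less where a joint would pass 70% of its speed; a pose out of reach is approached as far as the arm can. A call with a number of a shift or a turn outside -1 to 1 is refused whole. A call with a gripper value outside its range is refused whole. The fingers move at their own pace and stop on an object; the grip force is fixed at half the most. Time passes only in rows, so rows that do not move let the fingers close. It gives the time, the measured TCP pose, the force, the opening and the grip force at its end, in the units of the state.
- env.state(): the state, without advancing time (a new reading comes with each control period).
- read_camera(name): name is "side" or "top"; returns a dict with "image" (400x640x3 uint8, red, green, blue), "fx", "fy", "cx", "cy" (pixels), "rvec" (rotation vector, rad) and "tvec" (3), from world to camera coordinates, as OpenCV has them. Camera axes: x right, y down, z forward; pixel columns grow to the right and rows downward; lengths in mm; the calibration is good to about 2 mm. A picture is of the moment at which its call begins. There is no depth.
- env.job_done(): hands the job in; it is judged then, once.
Trained networks look in a picture, given as the dict that the camera call returned (one of the last four; its "shot" number tells which), for a name from the list of things; names that differ only in an ending like _2 or _b are one class to them, and where a whole thing is asked for, a point or a joint stands for the part that bears it (a point fixed in the world has none). Each returns a list of dicts, best first, with "confidence" (0 to 1); they miss things now and then, are a little off and sometimes report something else, mostly with a low value. They report only what shows in the picture. A call takes as long as a camera call. They do not tell look-alikes from the thing itself.
- search_frame(thing, picture): "at" ([column, row] in pixels, amid what is visible of it).
- cut_out(thing, picture): "region" (400x640 bool, what is visible of it) and "at" ([column, row] in pixels, amid what is visible of it).
The state is a dict: "t": time; "joints": joint angles; "qvel": joint speeds; "tau": joint torques, N m; "eef_pos": TCP position; "tcp_rot": TCP orientation; "ft_force": force on the tool from outside, world axes, zero at the start; "moment": the same for the moment, N m; "opening": opening from 0.0 (shut) to 1.0 (fully open); "grip_force": force on a finger pad.
Only numpy, scipy, OpenCV 4.12 (cv2) and the standard library are available. Lean on these libraries where they do the work, as an engineer would, in place of code of your own. Each camera call takes 0.05 s, during which the arm holds its last target. There are 200 camera calls.

### The job

Get the bench ready for a weld test: first slide both loose steel coupons across the bench, without ever lifting them, until they lie fully on the copper plate, lengthwise and square with it. Then search the four parts tins one at a time, shutting each lid before opening the next, and stand every holding magnet you find (two or three) upright on a coupon on the copper plate; the brass collar stays in its tin. Finish with all the tins shut and the brush, hammer and spanner left alone.

Things in the scene. Friction and masses are not known exactly. Their poses are not given: they have to be found in the camera images.
- plate: Copper backing plate let in flush with the bench top, 130 (x) x 320 (y) mm, nothing to bump over; origin at its centre on the bench surface, long side along its y.
- tin_a: Grey sheet-steel parts tin fixed to the bench, 106 (x) x 140 (y) x 50 mm high, walls and floor 3 mm; origin at the centre of its underside. Its lid (106 x 140 x 4 mm) is hinged along the top edge of its +x side, away from the robot: the hinge axis runs along the tin's y, 53 mm in x from the tin's origin and 50 mm up. What is inside shows only when it is open.
- lid_a (a joint): Angle of the lid of tin_a: 0 shut, grows as the free (robot) side swings up and over, stop at 1.9 rad; it leans clear of a hand reaching in from above only past about 1.7 rad. Stiff hinge (about 0.12 N m): the lid stays at whatever angle it is left.
- lid_a_handle (a point): Centre of the lid's black pull: a drum 24 mm long and 20 mm across lying along the tin's y, 27 mm above the lid's underside and 86 mm from the hinge line (measured along the lid), on a short stem. Held by its two flat ends, it pivots between the fingers as the lid swings.
- tin_b: Grey sheet-steel parts tin fixed to the bench, 106 (x) x 140 (y) x 50 mm high, walls and floor 3 mm; origin at the centre of its underside. Its lid (106 x 140 x 4 mm) is hinged along the top edge of its +x side, away from the robot: the hinge axis runs along the tin's y, 53 mm in x from the tin's origin and 50 mm up. What is inside shows only when it is open.
- lid_b (a joint): Angle of the lid of tin_b: 0 shut, grows as the free (robot) side swings up and over, stop at 1.9 rad; it leans clear of a hand reaching in from above only past about 1.7 rad. Stiff hinge (about 0.12 N m): the lid stays at whatever angle it is left.
- lid_b_handle (a point): Centre of the lid's black pull: a drum 24 mm long and 20 mm across lying along the tin's y, 27 mm above the lid's underside and 86 mm from the hinge line (measured along the lid), on a short stem. Held by its two flat ends, it pivots between the fingers as the lid swings.
- tin_c: Grey sheet-steel parts tin fixed to the bench, 106 (x) x 140 (y) x 50 mm high, walls and floor 3 mm; origin at the centre of its underside. Its lid (106 x 140 x 4 mm) is hinged along the top edge of its +x side, away from the robot: the hinge axis runs along the tin's y, 53 mm in x from the tin's origin and 50 mm up. What is inside shows only when it is open.
- lid_c (a joint): Angle of the lid of tin_c: 0 shut, grows as the free (robot) side swings up and over, stop at 1.9 rad; it leans clear of a hand reaching in from above only past about 1.7 rad. Stiff hinge (about 0.12 N m): the lid stays at whatever angle it is left.
- lid_c_handle (a point): Centre of the lid's black pull: a drum 24 mm long and 20 mm across lying along the tin's y, 27 mm above the lid's underside and 86 mm from the hinge line (measured along the lid), on a short stem. Held by its two flat ends, it pivots between the fingers as the lid swings.
- tin_d: Grey sheet-steel parts tin fixed to the bench, 106 (x) x 140 (y) x 50 mm high, walls and floor 3 mm; origin at the centre of its underside. Its lid (106 x 140 x 4 mm) is hinged along the top edge of its +x side, away from the robot: the hinge axis runs along the tin's y, 53 mm in x from the tin's origin and 50 mm up. What is inside shows only when it is open.
- lid_d (a joint): Angle of the lid of tin_d: 0 shut, grows as the free (robot) side swings up and over, stop at 1.9 rad; it leans clear of a hand reaching in from above only past about 1.7 rad. Stiff hinge (about 0.12 N m): the lid stays at whatever angle it is left.
- lid_d_handle (a point): Centre of the lid's black pull: a drum 24 mm long and 20 mm across lying along the tin's y, 27 mm above the lid's underside and 86 mm from the hinge line (measured along the lid), on a short stem. Held by its two flat ends, it pivots between the fingers as the lid swings.
- coupon_a: Steel weld coupon: flat bar 64 (x) x 120 (y) x 8 (z) mm, about 0.45 kg, lying loose on the bench; origin at the centre of its underside.
- coupon_b: Steel weld coupon: flat bar 64 (x) x 120 (y) x 8 (z) mm, about 0.45 kg, lying loose on the bench; origin at the centre of its underside.
- magnet_a: Holding magnet (it does not really pull): dark steel foot 40 x 40 x 16 mm high with an aluminium grip fin on top, 28 (x) x 14 (y) mm, its top 40 mm above the underside; about 0.15 kg; origin at the centre of its underside. It starts shut in a tin, standing upright; two or three are there, never two in a tin, an absent one reads None.
- magnet_b: Holding magnet (it does not really pull): dark steel foot 40 x 40 x 16 mm high with an aluminium grip fin on top, 28 (x) x 14 (y) mm, its top 40 mm above the underside; about 0.15 kg; origin at the centre of its underside. It starts shut in a tin, standing upright; two or three are there, never two in a tin, an absent one reads None.
- magnet_c: Holding magnet (it does not really pull): dark steel foot 40 x 40 x 16 mm high with an aluminium grip fin on top, 28 (x) x 14 (y) mm, its top 40 mm above the underside; about 0.15 kg; origin at the centre of its underside. It starts shut in a tin, standing upright; two or three are there, never two in a tin, an absent one reads None.
- collar: Brass collar, a plain ring 36 mm across and 20 mm high with a 24 mm bore, lying in one of the tins: not wanted; origin at the centre of its underside.
- wire_brush: Bystander: wire brush with a wooden back, 240 x 30 x 36 mm, lying beyond the tins; origin at the centre of its underside.
- hammer: Bystander: hammer, 260 mm long, lying to the left of the tins.
- wrench: Bystander: spanner, 180 mm long, lying to the right of the tins.
Not all that is in view belongs to the job. Leave any pink look-alike of the tin_a alone.

How it is judged:
By the outcome, as a careful person would: the job done as asked, in the order asked, and still so for the second after the job is handed in, with the robot touching nothing.
Of magnet_a, magnet_b, magnet_c only 2 to 3 are there at a start; the rules pass over those that are not, and their reading is None.
At some moment in a run one of coupon_a, coupon_b may be knocked a few centimetres aside while the robot is not near it.
It also fails if it takes over 210 s, if anything falls off the work surface, if the arm or the gripper's body presses on something with over 40 N, if the wrist force passes 120 N, or if a joint passes its speed limit or range.

## Working session

There is one attempt and no reset: what is moved stays moved. The work goes in short steps, Python scripts to look and compute and a tool call to move; the robot and the scene stay as the last step left them, time stands still between calls to the robot, and variables do not carry over. Pictures are saved under pics/ and viewed, at most 14 in all, crops included, and the job is handed in when it is done.

Besides the shell and the picture viewer there is one more tool, called as name(argument=value, ...) on one line, values as JSON. move_arm: Moves the arm, as the interface text tells. Its arguments: {"type":"object","properties":{"commands":{"type":"array","items":{"type":"array"}}},"required":["commands"]}

```bash
mkdir -p pics; cat > h.py <<'E'
import numpy as np, cv2
from cell import env, read_camera, search_frame, cut_out
def ray(p,uv,z):
    R,_=cv2.Rodrigues(np.array(p["rvec"],float)); t=np.array(p["tvec"],float).ravel()
    uv=np.atleast_2d(np.array(uv,float))
    d=np.c_[(uv[:,0]-p["cx"])/p["fx"],(uv[:,1]-p["cy"])/p["fy"],np.ones(len(uv))]@R
    c=-R.T@t
    return c+d*((z-c[2])/d[:,2])[:,None]
def proj(p,X):
    R,_=cv2.Rodrigues(np.array(p["rvec"],float)); X=np.atleast_2d(X)@R.T+np.array(p["tvec"],float).ravel()
    return np.c_[X[:,0]/X[:,2]*p["fx"]+p["cx"],X[:,1]/X[:,2]*p["fy"]+p["cy"]]
def save(p,n,box=None,s=1):
    im=p["image"][...,::-1]
    if box: im=im[box[1]:box[3],box[0]:box[2]]
    cv2.imwrite("pics/"+n,cv2.resize(im,None,fx=s,fy=s,interpolation=cv2.INTER_CUBIC))
def rect(p,reg,z):
    "world rectangle of a region's largest contour at height z: centre, sizes, angle deg of long side from y"
    c,_=cv2.findContours(reg.astype(np.uint8),cv2.RETR_EXTERNAL,cv2.CHAIN_APPROX_NONE)
    c=max(c,key=cv2.contourArea)[:,0]
    w=ray(p,c,z)[:,:2].astype(np.float32)
    (x,y),(a,b),th=cv2.minAreaRect(w)
    th = th if a>b else th+90   # direction of long side from x
    dy=(th-90+90)%180-90
    return np.round([x,y,max(a,b),min(a,b),dy],1)
E
python3 - <<'E'
from h import *
for n in ("top","side"):
    p=read_camera(n); save(p,n+"0.png")
    R,_=cv2.Rodrigues(np.array(p["rvec"],float)); print(n,p["fx"],-R.T@np.array(p["tvec"],float).ravel(),R[2])
    for t,z in (("plate",0),("tin_a",50),("coupon_a",8),("lid_a_handle",77)):
        for d in cut_out(t,p): print(n,t,round(d["confidence"],2),np.round(d["at"]),rect(p,d["region"],z))
print(env.state())
E
```

```text
top 491.4097888126819 [ 191.44533272    9.49499313 1605.9418542 ] [ 0.21805316 -0.00099372 -0.97593639]
top tin_a 0.97 [232. 290.] [238.  260.7 148.7 109.1  -6.9]
top tin_a 0.91 [345. 176.] [616.1 -94.9 138.6 118.8  -1.8]
top tin_a 0.83 [401. 167.] [ 637.  -277.   154.6  126.8    2.5]
top tin_a 0.65 [226. 173.] [627.6 290.4 141.6 116.1   1.2]
top coupon_a 0.76 [365. 234.] [ 431.3 -163.8  117.7   64.7    8.3]
top coupon_a 0.64 [421. 230.] [ 430.2 -344.8  121.2   64.6    2.2]
top lid_a_handle 0.84 [345. 175.] [ 6.153e+02 -9.520e+01  1.389e+02  1.036e+02 -5.000e-01]
top lid_a_handle 0.65 [229. 294.] [237.5 259.1 136.2 104.3  -6.5]
side 498.7354941570159 [ 321.25941933 1136.86043114 1131.9165729 ] [ 0.12220234 -0.72516079 -0.67764918]
side plate 0.86 [326. 270.] [440.6 186.7 325.2 132.3  -0.8]
side tin_a 0.97 [297. 146.] [ 641.1 -260.   192.3  116.     4. ]
side tin_a 0.87 [397. 287.] [242.7 278.  181.2 109.1  -7.5]
side tin_a 0.68 [274. 225.] [622.5 115.5 187.4 113.    5.4]
side tin_a 0.67 [289. 182.] [617.6 -74.7 200.6 122.3  -1.5]
side tin_a 0.67 [327. 267.] [435.5 229.6 309.  126.   
[... 400 characters left out ...]
592.3 485.6 250.4  96.2 -78.9]
{'t': 0.5, 'joints': array([-1.43159643e+00,  4.90946470e-01,  1.55893365e+00, -3.11421864e-05,
        1.09173677e+00, -1.05578860e-01]), 'qvel': array([ 0.00105082, -0.00080924, -0.00089459, -0.00032447, -0.00051856,
       -0.00042718]), 'tau': array([-2.35268541e-03, -6.12056208e+01, -2.58286268e+01,  6.92882692e-02,
        4.47690999e-02, -9.28476368e-06]), 'eef_pos': array([ 151.49564755, -606.35715525,  404.7204545 ]), 'tcp_rot': array([-3.14156564e+00,  2.49282811e-05,  2.44793115e-01]), 'ft_force': array([-0.43106182,  0.38956341, -0.15057793]), 'moment': array([ 0.07132456, -0.04709133, -0.01661369]), 'grip_force': 0.0, 'opening': 0.9981968095188133}
```

View pics/top0.png

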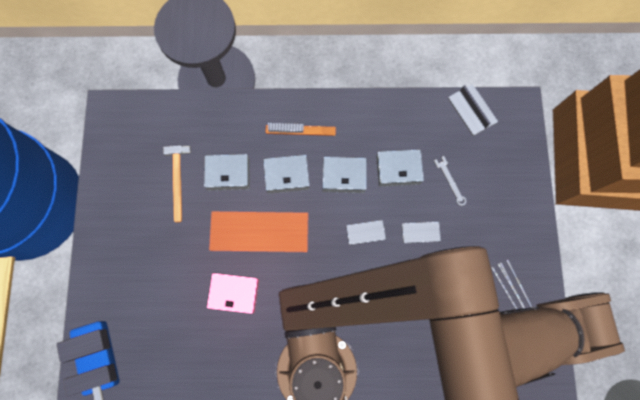

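View pics/side0.png

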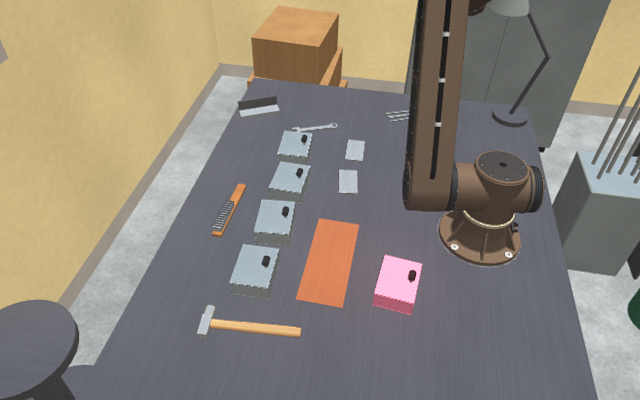

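The top view shows four grey tins in a row at rows 165–175 (columns 226, 286, 345, 401). The orange plate is at (259,231), the coupons at (365,233) and (421,232), and the pink decoy at (232,293). The side view agrees. I'll refine the poses by fitting box models to the masks from both cameras.

```bash
cat >> h.py <<'E'
from scipy.optimize import minimize
def boxpts(s,z0=0,off=(0,0)):
    x,y,z=s; return np.array([[off[0]+i*x/2,off[1]+j*y/2,z0+k*z] for i in(-1,1) for j in(-1,1) for k in(0,1)])
TIN=[boxpts((106,140,54)),boxpts((20,24,20),67,(-33,0))]
COUP=[boxpts((64,120,8))]; PLATE=[boxpts((130,320,0.01))]
def render(p,parts,x,y,th,S=4):
    m=np.zeros((400*S,640*S),np.uint8); c,s=np.cos(th),np.sin(th); Rz=np.array([[c,-s,0],[s,c,0],[0,0,1]])
    for P in parts:
        q=proj(p,P@Rz.T+[x,y,0]); h=cv2.convexHull(((q+.5)*S).astype(np.float32))
        cv2.fillConvexPoly(m,np.round(h*16).astype(np.int32),1,shift=4)
    return m
def fit(views,parts,x0):
    "views: list of (picture, mask); returns x,y,yaw, mean IoU"
    V=[(p,cv2.resize(m.astype(np.uint8),None,fx=4,fy=4,interpolation=cv2.INTER_NEAREST)) for p,m in views]
    def f(a):
        e=0
        for p,m in V:
            r=render(p,parts,a[0],a[1],a[2]/100); e-=np.count_nonzero(r&m)/max(1,np.count_nonzero(r|m))
        return e/len(V)
    x0=[x0[0],x0[1],x0[2]*100]
    sim=np.array([x0]+[[x0[i]+(6 if i==j else 0) for i in range(3)] for j in range(3)])
    r=minimize(f,x0,method="Nelder-Mead",options=dict(initial_simplex=sim,maxfev=120,xatol=.1,fatol=1e-4))
    return r.x[0],r.x[1],r.x[2]/100,-r.fun
def orange(p):
    h=cv2.cvtColor(p["image"],cv2.COLOR_RGB2HSV); m=((h[...,0]<16)&(h[...,1]>150)&(h[...,2]>90)).astype(np.uint8)
    n,l,s,_=cv2.connectedComponentsWithStats(m); return l==1+np.argmax(s[1:,4])
E
cat > m.py <<'E'
from h import *
P=[read_camera("top"),read_camera("side")]
print("plate",np.round(fit([(p,orange(p)) for p in P],PLATE,(440,187,0)),3))
for cls,parts,zc,guess in (("coupon_a",COUP,8,[(432,-163),(431,-344)]),("tin_a",TIN,50,[(625,290),(615,105),(612,-90),(632,-275)])):
    D=[[(d["region"],ray(p,d["at"],zc)[0,:2]) for d in cut_out(cls,p)] for p in P]
    for g in guess:
        v=[]
        for p,dd in zip(P,D):
            if dd:
                r,a=min(dd,key=lambda d:np.hypot(*(d[1]-g)))
                if np.hypot(*(a-g))<50: v.append((p,r))
        if v: print(cls,g,[ "%.1f %.1f %.3f %.3f"%fit([w],parts,(*g,0)) for w in v],"both %.1f %.1f %.3f %.3f"%fit(v,parts,(*g,0)))
        else: print(cls,g,"none")
E
python3 m.py
```

```text
plate [ 4.40899e+02  1.86262e+02 -2.00000e-02  4.56000e-01]
coupon_a (432, -163) ['432.4 -163.6 0.147 0.944', '435.7 -164.8 0.113 0.927'] both 433.1 -164.2 0.148 0.928
coupon_a (431, -344) ['429.5 -345.9 0.040 0.882'] both 429.5 -345.9 0.040 0.882
tin_a (625, 290) ['638.3 299.8 0.066 0.838', '634.9 292.3 0.046 0.958'] both 635.0 293.9 0.039 0.888
tin_a (615, 105) ['625.6 96.4 0.087 0.963', '627.7 95.5 0.093 0.971'] both 626.7 96.3 0.092 0.962
tin_a (612, -90) ['621.9 -94.9 -0.035 0.972', '624.1 -100.5 -0.030 0.931'] both 622.9 -95.7 -0.032 0.942
tin_a (632, -275) ['644.3 -278.6 0.040 0.954', '647.6 -287.4 0.050 0.881'] both 645.4 -279.3 0.048 0.909
```

move_arm(commands=[[[0.494, 0.776, -0.25], 0.97, 1], [[0.494, 0.776, -0.25], 0.97, 1], [[0.494, 0.776, -0.25], 0.97, 1], [[0.494, 0.776, -0.25], 0.97, 1], [[0.494, 0.776, -0.25], 0.97, 1], [[0.494, 0.776, -0.25], 0.97, 1], [[0.494, 0.776, -0.25], 0.97, 1], [[0.494, 0.776, -0.25], 0.97, 1], [[0.494, 0.776, -0.25], 0.97, 1], [[0.494, 0.776, -0.25], 0.97, 1], [[0.494, 0.776, -0.25], 0.97, 1], [[0.494, 0.776, -0.25], 0.97, 1], [[0.494, 0.776, -0.25], 0.97, 1], [[0.494, 0.776, -0.25], 0.97, 1], [[0.494, 0.776, -0.25], 0.97, 1], [[0.494, 0.776, -0.25], 0.97, 1], [[0.494, 0.776, -0.25], 0.97, 1], [[0.494, 0.776, -0.25], 0.97, 1], [[0.494, 0.776, -0.25], 0.97, 1], [[0, 0, 0], 0, 1]])

```text
t: 2.47
eef_pos: [434.5, -161.2, 261.4]
tcp_rot: [-3.141, -0.001, 1.727]
ft_force: [-1.0, -0.6, 0.6]
opening: 1.001
grip_force: 0.0
```

```bash
python3 - <<'E'
from h import *
import h
def orange(p):
    hh=cv2.cvtColor(p["image"],cv2.COLOR_RGB2HSV); m=((hh[...,0]<16)&(hh[...,1]>150)&(hh[...,2]>90)).astype(np.uint8)
    n,l,s,_=cv2.connectedComponentsWithStats(m); u=proj(p,[440,187,0])[0].astype(int); return l==l[u[1],u[0]]
P=[read_camera("top"),read_camera("side")]
for p in P: print(np.round(fit([(p,orange(p))],PLATE,(440,187,0)),3))
print("plate",np.round(fit([(p,orange(p)) for p in P],PLATE,(440,187,0)),3))
s=env.state();print(s["t"],s["eef_pos"],s["tcp_rot"])
save(P[0],"top1.png"); save(P[1],"side1.png")
E
```

```text
[8.22490e+01 2.95802e+02 2.03600e+00 1.70000e-02]
[2.84622e+02 4.24770e+02 2.17000e-01 2.20000e-02]
plate [8.78900e+01 4.83877e+02 1.75900e+00 2.20000e-02]
2.5667 [ 433.42699186 -163.41884969  262.11438797] [-3.14135016e+00 -1.86094699e-04  1.72064146e+00]
```

move_arm(commands=[[[0, 0, -0.6], 0, 1], [[0, 0, -0.7], 0, 1], [[0, 0, -0.6], 0, 1], [[0, 0, -0.3], 0, 1], [[0, 0, -0.1], 0, 1], [[0, 0, 0], 0, -1], [[0, 0, 0], 0, -1], [[0, 0, 0], 0, -1], [[0, 0, 0], 0, -1], [[0, 0, 0], 0, -1], [[0, 0, 0], 0, -1]])

```text
t: 3.48
eef_pos: [433.1, -164.0, 193.8]
tcp_rot: [3.141, 0.0, 1.719]
ft_force: [-1.6, -0.0, 7.4]
opening: 0.666
grip_force: 30.0
```

```bash
python3 - <<'E'
from h import *
for n in("top","side"):
    p=cv2.imread(f"pics/{n}1.png"); hh=cv2.cvtColor(p,cv2.COLOR_BGR2HSV)
    for u in ((259,231),(290,220),(230,220)) if n=="top" else ((326,270),(335,235),(320,290)): print(n,u,hh[u[1],u[0]])
s=env.state();print(s["t"],s["eef_pos"],s["tcp_rot"],s["ft_force"],s["opening"],s["grip_force"])
E
```

```text
top (259, 231) [ 10  90 131]
top (290, 220) [ 12  83 169]
top (230, 220) [  9 159 226]
side (326, 270) [ 10 143 230]
side (335, 235) [ 10 145 228]
side (320, 290) [ 10 145 225]
3.4833 [ 433.09065149 -164.03611057  193.76393047] [3.14097531e+00 4.73278159e-04 1.71930813e+00] [-1.63633464 -0.03838039  7.37346448] 0.6663043239511198 29.986073970794678
```

```bash
cat >> h.py <<'E'
def orange(p,at=(440,187,0)):
    hh=cv2.cvtColor(p["image"],cv2.COLOR_RGB2HSV); m=((hh[...,0]<18)&(hh[...,1]>110)&(hh[...,2]>150)).astype(np.uint8)
    ok=render(p,PLATE,440,187,0,1); ok=cv2.dilate(ok,np.ones((15,15)))
    return m*ok>0
E
python3 - <<'E'
from h import *
P=[read_camera("top"),read_camera("side")]
for p in P: print(np.round(fit([(p,orange(p))],PLATE,(440,187,0)),3))
E
```

```text
[ 4.39210e+02  1.93055e+02 -8.00000e-03  5.92000e-01]
[ 4.40561e+02  1.85885e+02 -2.00000e-02  9.81000e-01]
```

move_arm(commands=[[[0.015, 0.2, 0], -0.105, -1], [[0.015, 0.4, 0], -0.105, -1], [[0.015, 0.6, 0], -0.105, -1], [[0.015, 0.6, 0], -0.105, -1], [[0.015, 0.6, 0], -0.105, -1], [[0.015, 0.6, 0], -0.105, -1], [[0.015, 0.6, 0], -0.105, -1], [[0.015, 0.6, 0], -0.105, -1], [[0.015, 0.6, 0], -0.105, -1], [[0.015, 0.6, 0], -0.105, -1], [[0.015, 0.6, 0], -0.105, -1], [[0.015, 0.6, 0], -0.105, -1], [[0.015, 0.6, 0], -0.105, -1], [[0.015, 0.6, 0], -0.105, -1], [[0.015, 0.6, 0], -0.105, -1], [[0.015, 0.6, 0], -0.105, -1], [[0.015, 0.6, 0], -0.105, -1], [[0.015, 0.6, 0], -0.105, -1], [[0.015, 0.6, 0], -0.105, -1], [[0.015, 0.6, 0], -0.105, -1]])

```text
t: 5.25
eef_pos: [442.1, 178.6, 193.8]
tcp_rot: [3.141, 0.0, 1.551]
ft_force: [0.4, -5.9, 6.6]
opening: 0.667
grip_force: 30.0
```

move_arm(commands=[[[0, 0.6, 0], 0, -1], [[0, 0.6, 0], 0, -1], [[0, 0.6, 0], 0, -1], [[0, 0.5, 0], 0, -1], [[0, 0.3, 0], 0, -1], [[0, 0.23, 0], 0, -1], [[0, 0, 0], 0, -1], [[0, 0, 0], 0, -1], [[0, 0, 0], 0, -1]])

```text
t: 6.0
eef_pos: [442.0, 263.5, 193.8]
tcp_rot: [3.141, -0.001, 1.551]
ft_force: [-1.5, 5.6, 5.1]
opening: 0.667
grip_force: 30.0
```

```bash
python3 - <<'E'
from h import *
p=read_camera("side")
for d in cut_out("coupon_a",p): print(d["confidence"],np.round(d["at"]),ray(p,d["at"],8))
save(p,"s2.png",(200,120,520,340),2)
E
```

```text
0.64 [325. 281.] [[437.71879404 273.65114261   8.        ]]
0.41 [294. 145.] [[ 658.60380277 -328.72866668    8.        ]]
```

View pics/s2.png

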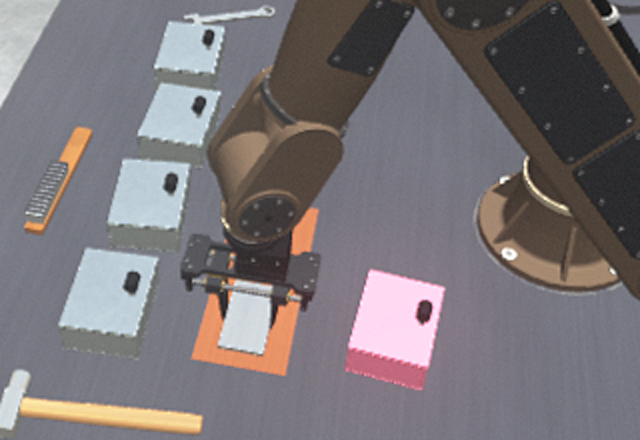

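move_arm(commands=[[[0, 0, 0], 0, 0.9], [[0, 0, 0], 0, 0.9], [[0, 0, 0], 0, 0.9], [[0, 0, 0], 0, 0.9], [[0, 0, 0.5], 0, 1], [[0, 0, 0.8], 0, 1], [[0, 0, 0.7], 0, 1], [[0, -0.4, 0], 0, 1], [[-0.02, -0.9, 0], 0, 1], [[-0.02, -1, 0], 0.03, 1], [[-0.02, -1, 0], 0.03, 1], [[-0.02, -1, 0], 0.03, 1], [[-0.02, -1, 0], 0.03, 1], [[-0.02, -1, 0], 0.03, 1], [[-0.02, -1, 0], 0.03, 1], [[-0.02, -1, 0], 0.03, 1], [[-0.02, -1, 0], 0.03, 1], [[-0.02, -1, 0], 0.03, 1], [[-0.02, -1, 0], 0.03, 1], [[-0.02, -1, 0], 0.03, 1]])

```text
t: 7.77
eef_pos: [434.3, -107.9, 252.9]
tcp_rot: [-3.141, -0.0, 1.577]
ft_force: [0.7, -0.2, -0.3]
opening: 1.002
grip_force: 0.0
```

move_arm(commands=[[[-0.02, -1, 0], 0.06, 1], [[-0.02, -1, 0], 0.06, 1], [[-0.02, -1, 0], 0.06, 1], [[-0.02, -1, 0], 0.06, 1], [[-0.02, -1, 0], 0.06, 1], [[-0.02, -1, 0], 0.06, 1], [[-0.02, -1, 0], 0.06, 1], [[-0.02, -0.6, 0], 0, 1], [[0, -0.4, 0], 0, 1], [[0, 0, 0], 0, 1], [[0, 0, 0], 0, 1]])

```text
t: 8.68
eef_pos: [429.7, -345.9, 252.8]
tcp_rot: [-3.141, -0.001, 1.61]
ft_force: [0.1, 0.1, 0.2]
opening: 1.002
grip_force: 0.0
```

```bash
cat > c.py <<'E'
from h import *
import sys
P=[read_camera("top"),read_camera("side")]
D=[[(d["region"],ray(p,d["at"],8)[0,:2],d["confidence"]) for d in cut_out("coupon_a",p)] for p in P]
for g in [(442,263,-.02),(445,109,-.02) if len(sys.argv)>1 else (430,-346,.04)]:
    for p,dd in zip(P,D):
        for r,a,c in dd:
            if np.hypot(*(a-g[:2]))<70: print(g,round(c,2),"%.1f %.1f %.3f %.3f"%fit([(p,r)],COUP,g))
s=env.state();print(s["t"],s["eef_pos"],s["tcp_rot"],s["opening"])
E
python3 c.py
```

```text
(442, 263, -0.02) 0.85 441.1 264.2 -0.020 0.944
(442, 263, -0.02) 0.87 444.0 262.4 -0.035 0.955
(430, -346, 0.04) 0.82 432.6 -345.6 0.028 0.931
8.8833 [ 430.20736076 -345.04560957  253.27968917] [-3.14137706e+00 -3.84917046e-04  1.61240596e+00] 0.998420278276778
```

move_arm(commands=[[[0, 0, -0.6], 0, 1], [[0, 0, -0.7], 0, 1], [[0, 0, -0.5], 0, 1], [[0, 0, -0.18], 0, 1], [[0, 0, 0], 0, 1], [[0, 0, 0], 0, -1], [[0, 0, 0], 0, -1], [[0, 0, 0], 0, -1], [[0, 0, 0], 0, -1], [[0, 0, 0], 0, -1], [[0, 0, 0], 0, -1]])

```text
t: 9.8
eef_pos: [430.2, -346.2, 194.3]
tcp_rot: [3.141, 0.001, 1.611]
ft_force: [0.3, 0.3, 3.3]
opening: 0.666
grip_force: 30.0
```

move_arm(commands=[[[0.015, 0.2, 0], -0.038, -1], [[0.015, 0.4, 0], -0.038, -1], [[0.015, 0.65, 0], -0.038, -1], [[0.015, 0.65, 0], -0.038, -1], [[0.015, 0.65, 0], -0.038, -1], [[0.015, 0.65, 0], -0.038, -1], [[0.015, 0.65, 0], -0.038, -1], [[0.015, 0.65, 0], -0.038, -1], [[0.015, 0.65, 0], -0.038, -1], [[0.015, 0.65, 0], -0.038, -1], [[0.015, 0.65, 0], -0.038, -1], [[0.015, 0.65, 0], -0.038, -1], [[0.015, 0.65, 0], -0.038, -1], [[0.015, 0.65, 0], -0.038, -1], [[0.015, 0.65, 0], -0.038, -1], [[0.015, 0.65, 0], -0.038, -1], [[0.015, 0.65, 0], -0.038, -1], [[0.015, 0.65, 0], -0.038, -1], [[0.015, 0.65, 0], -0.038, -1], [[0.015, 0.65, 0], -0.038, -1]])

```text
t: 11.47
eef_pos: [439.0, 23.8, 194.3]
tcp_rot: [3.14, 0.0, 1.55]
ft_force: [0.6, -6.6, 6.6]
opening: 0.67
grip_force: 30.0
```

move_arm(commands=[[[0, 0.65, 0], 0, -1], [[0, 0.65, 0], 0, -1], [[0, 0.6, 0], 0, -1], [[0, 0.5, 0], 0, -1], [[0, 0.3, 0], 0, -1], [[0, 0.17, 0], 0, -1], [[0, 0, 0], 0, -1], [[0, 0, 0], 0, -1], [[0, 0, 0], 0, -1]])

```text
t: 12.22
eef_pos: [438.8, 109.7, 194.3]
tcp_rot: [3.141, -0.0, 1.551]
ft_force: [-1.5, 5.8, 6.7]
opening: 0.661
grip_force: 30.0
```

move_arm(commands=[[[0, 0, 0], 0, 0.9], [[0, 0, 0], 0, 0.9], [[0, 0, 0], 0, 0.9], [[0, 0, 0], 0, 0.9], [[0, 0, 0.5], 0, 1], [[0, 0, 0.8], 0, 1], [[0, 0, 0.9], 0, 0], [[0, -0.2, 0.8], -0.5, 0], [[0.1, -0.5, 0.5], -0.99, 0], [[0.3, -0.7, 0.4], -0.99, 0], [[0.35, -0.7, 0], -0.99, 0], [[0.35, -0.7, 0], -0.99, 0], [[0.35, -0.7, 0], -0.99, 0], [[0.35, -0.7, 0], -0.99, 0], [[0.35, -0.7, 0], -0.99, 0], [[0.35, -0.7, 0], -0.99, 0], [[0.35, -0.7, 0], -0.99, 0], [[0.35, -0.7, 0], -0.99, 0], [[0.35, -0.7, 0], -0.99, 0], [[0.35, -0.7, 0], -0.99, 0]])

```text
t: 13.88
eef_pos: [556.3, -144.2, 310.6]
tcp_rot: [-3.141, 0.0, 0.556]
ft_force: [0.4, 1.0, 1.1]
opening: 0.503
grip_force: 0.0
```

move_arm(commands=[[[0.35, -0.8, 0], -0.99, 0], [[0.35, -0.8, 0], -0.99, 0], [[0.35, -0.8, 0], -0.99, 0], [[0.35, -0.8, 0], -0.99, 0], [[0.35, -0.8, 0], -0.99, 0], [[0.11, -0.6, 0], -0.99, 0], [[0, -0.3, 0], -0.3, 0], [[0, -0.03, 0], 0, 0], [[0, 0, 0], 0, 0]])

```text
t: 14.63
eef_pos: [611.4, -290.8, 310.4]
tcp_rot: [-3.141, 0.001, 0.062]
ft_force: [-0.1, 0.1, 0.0]
opening: 0.497
grip_force: 0.0
```

```bash
python3 c.py 2; python3 - <<'E'
from h import *
P=[read_camera("top"),read_camera("side")]
for p in P: save(p,"t%d.png"%p["shot"]); print(p["shot"])
# handles: dark pixels in tin neighbourhood, ray at z=77
for p in P:
    g=p["image"].max(2)
    for x,y,th in ((635,294,.045),(626.7,96.3,.09),(622.9,-95.7,-.032)):
        u=proj(p,[x-33,y,77])[0]; yy,xx=np.mgrid[:400,:640]
        w=(np.hypot(xx-u[0],yy-u[1])<9)&(g<60)
        n,l,s,c=cv2.connectedComponentsWithStats(w.astype(np.uint8)); k=1+np.argmax(s[1:,4]); 
        print(p["shot"],(x,y),"expect",np.round([x-33*np.cos(th),y-33*np.sin(th)],1),"got",np.round(ray(p,c[k],76)[0],1),s[k,4])
D=cut_out("tin_a",P[1])
for d in cut_out("tin_a",P[0]): print(np.round(d["at"]),round(d["confidence"],2),"%.1f %.1f %.3f %.3f"%fit([(P[0],d["region"])],TIN,(*ray(P[0],d["at"],50)[0,:2],0)))
E
```

```text
(442, 263, -0.02) 0.71 442.5 264.2 -0.044 0.938
(445, 109, -0.02) 0.8 438.5 120.3 -0.009 0.289
(445, 109, -0.02) 0.56 440.7 107.9 -0.001 0.931
14.8333 [ 611.82142556 -289.88786784  311.05034027] [-3.14151909e+00  1.46828571e-04  6.27807696e-02] 0.5012450339122606
14
15
14 (635, 294) expect [602.  292.5] got [600.  291.3  76. ] 12
14 (626.7, 96.3) expect [593.8  93.3] got [591.7  91.7  76. ] 12Traceback (most recent call last):
  File "<stdin>", line 10, in <module>
    return _wrapfunc(a, 'argmax', axis=axis, out=out, **kwds)
    return bound(*args, **kwds)
ValueError: attempt to get argmax of an empty sequence
```

```bash
python3 - <<'E'
from h import *
for n in("top","side"):
    p=read_camera(n); p["image"]=cv2.imread(f"pics/{n}0.png")[...,::-1].copy()
    g=p["image"].max(2)
    for x,y,th in ((635,294,.045),(626.7,96.3,.09),(622.9,-95.7,-.032),(645.4,-279.3,.048)):
        u=proj(p,[x-33,y,77])[0]; yy,xx=np.mgrid[:400,:640]
        w=(np.hypot(xx-u[0],yy-u[1])<11)&(g<75)
        c=np.array([xx[w].mean(),yy[w].mean()])
        print(n,(x,y),"expect",np.round([x-33*np.cos(th),y-33*np.sin(th)],1),"got",np.round(ray(p,c,76)[0],1),w.sum())
E
```

```text
top (635, 294) expect [602.  292.5] got [601.2 291.4  76. ] 22
top (626.7, 96.3) expect [593.8  93.3] got [593.2  91.9  76. ] 16
top (622.9, -95.7) expect [589.9 -94.6] got [588.5 -95.9  76. ] 21
top (645.4, -279.3) expect [ 612.4 -280.9] got [ 610.4 -282.3   76. ] 24
side (635, 294) expect [602.  292.5] got [601.4 290.   76. ] 57
side (626.7, 96.3) expect [593.8  93.3] got [593.5  90.5  76. ] 44
side (622.9, -95.7) expect [589.9 -94.6] got [589.6 -96.6  76. ] 34
side (645.4, -279.3) expect [ 612.4 -280.9] got [ 612.  -283.8   76. ] 30
```

View pics/t15.png

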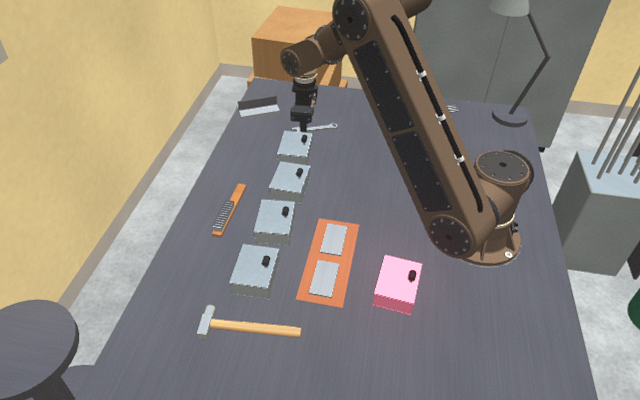

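```bash
cat > arc.py <<'E'
import numpy as np
th=np.array([0,.06,.16,.3,.45,.6,.75,.9,1.05,1.2,1.35,1.5,1.62,1.72,1.8,1.85])
def rows(yaw,g):
    P=np.c_[-86*np.cos(th)+27*np.sin(th),np.zeros(len(th)),86*np.sin(th)+27*np.cos(th)]
    D=np.diff(P,axis=0)/30; c,s=np.cos(yaw),np.sin(yaw)
    return [[[round(d[0]*c,3),round(d[0]*s,3),round(d[2],3)],0,g] for d in D]
for y in (.048,-.032,.09,.045):
    r=rows(y,-1); print(y,r)
    P=[[[round(-v,3) for v in a],b,c] for a,b,c in r[::-1]]; print(" shut",P)
E
python3 arc.py
```

```text
0.048 [[[np.float64(0.059), np.float64(0.003), np.float64(0.17)], 0, -1], [[np.float64(0.121), np.float64(0.006), np.float64(0.275)], 0, -1], [[np.float64(0.214), np.float64(0.01), np.float64(0.362)], 0, -1], [[np.float64(0.283), np.float64(0.014), np.float64(0.35)], 0, -1], [[np.float64(0.332), np.float64(0.016), np.float64(0.304)], 0, -1], [[np.float64(0.373), np.float64(0.018), np.float64(0.251)], 0, -1], [[np.float64(0.407), np.float64(0.02), np.float64(0.192)], 0, -1], [[np.float64(0.431), np.float64(0.021), np.float64(0.129)], 0, -1], [[np.float64(0.445), np.float64(0.021), np.float64(0.064)], 0, -1], [[np.float64(0.45), np.float64(0.022), np.float64(-0.004)], 0, -1], [[np.float64(0.444), np.float64(0.021), np.float64(-0.071)], 0, -1], [[np.float64(0.345), np.float64(0.017), np.float64(-0.104)], 0, -1], [[np.float64(0.276), np.float64(0.013), np.float64(-0.118)], 0, -1], [[np.float64(0.211), np.float64(0.01), np.float64(-0.114)], 0, -1], [[np.float64(0.127), np.float64(0.006), np.float64(-0.08)], 0, -1]]
 shut [[[np.float64(-0.127), np.float64(-0.006), np.float64(0.08)], 0, -1]
[... 6537 characters left out ...]
np.float64(-0.45), np.float64(-0.02), np.float64(0.004)], 0, -1], [[np.float64(-0.445), np.float64(-0.02), np.float64(-0.064)], 0, -1], [[np.float64(-0.431), np.float64(-0.019), np.float64(-0.129)], 0, -1], [[np.float64(-0.407), np.float64(-0.018), np.float64(-0.192)], 0, -1], [[np.float64(-0.373), np.float64(-0.017), np.float64(-0.251)], 0, -1], [[np.float64(-0.332), np.float64(-0.015), np.float64(-0.304)], 0, -1], [[np.float64(-0.283), np.float64(-0.013), np.float64(-0.35)], 0, -1], [[np.float64(-0.214), np.float64(-0.01), np.float64(-0.362)], 0, -1], [[np.float64(-0.121), np.float64(-0.005), np.float64(-0.275)], 0, -1], [[np.float64(-0.059), np.float64(-0.003), np.float64(-0.17)], 0, -1]]
```

move_arm(commands=[[[0, 0.265, -0.6], -0.19, 0], [[0, 0, -0.7], 0, 0], [[0, 0, -0.5], 0, 0], [[0, 0, -0.2], 0, 0], [[0, 0, 0], 0, -1], [[0, 0, 0], 0, -1], [[0, 0, 0], 0, -1], [[0, 0, 0], 0, -1], [[0, 0, 0], 0, -1], [[0, 0, 0], 0, -1]])

```text
t: 15.87
eef_pos: [612.0, -282.6, 251.9]
tcp_rot: [-3.141, -0.001, 0.045]
ft_force: [-0.4, 5.6, 5.1]
opening: 0.249
grip_force: 30.0
```

move_arm(commands=[[[0.059, 0.003, 0.17], 0, -1], [[0.121, 0.006, 0.275], 0, -1], [[0.214, 0.01, 0.362], 0, -1], [[0.283, 0.014, 0.35], 0, -1], [[0.332, 0.016, 0.304], 0, -1], [[0.373, 0.018, 0.251], 0, -1], [[0.407, 0.02, 0.192], 0, -1], [[0.431, 0.021, 0.129], 0, -1], [[0.445, 0.021, 0.064], 0, -1], [[0.45, 0.022, -0.004], 0, -1], [[0.444, 0.021, -0.071], 0, -1], [[0.345, 0.017, -0.104], 0, -1], [[0.276, 0.013, -0.118], 0, -1], [[0.211, 0.01, -0.114], 0, -1], [[0.127, 0.006, -0.08], 0, -1], [[0, 0, 0], 0, -1], [[0, 0, 0], 0, -1]])

```text
t: 17.28
eef_pos: [748.5, -276.1, 302.1]
tcp_rot: [3.139, -0.005, 0.046]
ft_force: [4.4, 3.5, 7.8]
opening: 0.247
grip_force: 30.0
```

move_arm(commands=[[[0, 0, 0], 0, 0], [[0, 0, 0], 0, 0], [[0, 0, 0], 0, 0], [[0, 0, 0.6], 0, 0], [[0, 0, 1], 0, 0], [[-0.3, 0.5, 0.9], 0, 0], [[-0.5, 1, 0.5], 0, 0], [[-0.5, 1, 0], 0, 0], [[-0.5, 1, 0], 0, 0], [[-0.5, 1, 0], 0, 0], [[-0.5, 1, 0], 0, 0], [[-0.5, 1, 0], 0, 0], [[-0.5, 1, 0], 0, 0], [[-0.3, 1, 0], 0, 0], [[0, 0.5, 0], 0, 0], [[0, 0, 0], 0, 0]])

```text
t: 18.62
eef_pos: [624.2, -4.0, 389.6]
tcp_rot: [3.142, -0.0, 0.048]
ft_force: [1.0, 0.0, -1.1]
opening: 0.498
grip_force: 0.0
```

```bash
cat > look.py <<'E'
from h import *
import sys
x,y=float(sys.argv[1]),float(sys.argv[2]); n=sys.argv[3]
P=[read_camera("top"),read_camera("side")]; out=[]
for p in P:
    u=proj(p,[x,y,20])[0]; k=4
    a=np.clip(u-[40,35],0,[560,330]).astype(int); im=p["image"][a[1]:a[1]+70,a[0]:a[0]+80,::-1]
    out.append(cv2.resize(im,None,fx=5,fy=5,interpolation=cv2.INTER_CUBIC)); print(p["shot"],"crop origin",a)
    for t in ("magnet_a","collar"):
        for d in cut_out(t,p):
            if d["region"].sum()<900: print(t,round(d["confidence"],2),np.round(d["at"],1),"z43",np.round(ray(p,d["at"],43)[0],1),"z19",np.round(ray(p,d["at"],19)[0],1),rect(p,d["region"],19))
    for d in cut_out("coupon_a",p): print("coupon",round(d["confidence"],2),np.round(rect(p,d["region"],8),1))
cv2.imwrite(f"pics/{n}.png",np.hstack(out))
E
python3 look.py 645 -280 d1
```

```text
18 crop origin [358 132]
magnet_a 0.72 [397.2 171.7] z43 [ 625.8 -271.4   43. ] z19 [ 632.4 -275.7   19. ] [ 636.7 -273.7   45.2   44.3   89.5]
19 crop origin [254 115]
magnet_a 0.56 [295.9 151.5] z43 [ 633.2 -245.    43. ] z19 [ 640.1 -275.5   19. ] [ 642.2 -278.3   47.8   32.8   11.8]
coupon 0.79 [444.  267.2 130.4  68.4  -1.9]
coupon 0.59 [439.9 115.1 128.5  65.5  -1.4]
```

View pics/d1.png

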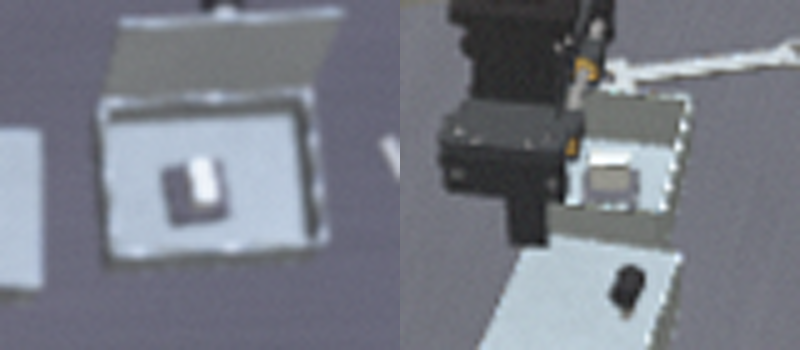

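```bash
cat > mag.py <<'E'
from h import *
import sys
x,y,th,z0=map(float,sys.argv[1:5])
FOOT=boxpts((40,40,16),z0); FIN=boxpts((28,14,24),z0+16)
for n in("top","side"):
    p=read_camera(n)
    D=[d for d in cut_out("magnet_a",p) if np.hypot(*(ray(p,d["at"],z0+16)[0,:2]-[x,y]))<40]
    for d in D[:1]:
        f=fit([(p,d["region"])],[FOOT,FIN],(x,y,th))
        r=d["region"]; g=p["image"].min(2); v=g[r]; t,_=cv2.threshold(v.reshape(-1,1),0,255,cv2.THRESH_OTSU)
        w=r&(g>t); q=fit([(p,w)],[FIN],(f[0],f[1],th))
        print(n,round(d["confidence"],2),"all %.1f %.1f %.3f %.2f"%f,"fin %.1f %.1f %.3f %.2f"%q,w.sum())
s=env.state();print(s["t"],s["eef_pos"],s["tcp_rot"])
E
python3 mag.py 636 -276 .05 3
```

```text
top 0.53 all 639.6 -277.0 0.091 0.86 fin 642.3 -278.0 0.051 0.69 43
side 0.4 all 645.4 -290.3 0.065 0.67 fin 644.7 -287.6 0.203 0.23 14
19.2167 [624.49120539  -6.77628616 388.95876839] [3.14152556e+00 1.13732049e-04 4.51486349e-02]
```

move_arm(commands=[[[0.05, -0.5, 0], 0.19, 0], [[0.05, -0.9, 0], 0, 0], [[0.05, -1, 0], 0, 0], [[0.05, -1, 0], 0, 0], [[0.05, -1, 0], 0, 0], [[0.05, -1, 0], 0, 0], [[0.05, -1, 0], 0, 0], [[0.05, -1, 0], 0, 0], [[0.05, -1, 0], 0, 0], [[0.05, -0.6, -0.5], 0, 0], [[0.03, -0.024, -1], 0, 0], [[0, 0, -1], 0, 0], [[0, 0, -1], 0, 0], [[0, 0, -1], 0, 0], [[0, 0, -0.8], 0, 0], [[0, 0, -0.45], 0, 0], [[0, 0, -0.17], 0, 0], [[0, 0, 0], 0, 0], [[0, 0, 0], 0, 0]])

```text
t: 20.8
eef_pos: [640.7, -277.4, 212.6]
tcp_rot: [3.141, -0.001, 0.061]
ft_force: [0.4, -0.2, -0.1]
opening: 0.5
grip_force: 0.0
```

move_arm(commands=[[[0, 0, 0], 0, -1], [[0, 0, 0], 0, -1], [[0, 0, 0], 0, -1], [[0, 0, 0], 0, -1], [[0, 0, 0], 0, -1], [[0, 0, 0], 0, -1], [[0, 0, 0], 0, -1]])

```text
t: 21.38
eef_pos: [640.4, -277.2, 211.7]
tcp_rot: [3.141, -0.0, 0.061]
ft_force: [-0.4, 0.5, 2.8]
opening: 0.144
grip_force: 30.0
```

move_arm(commands=[[[0, 0, 0.4], 0, -1], [[0, 0, 0.8], 0, -1], [[0, 0, 1], 0, -1], [[0, 0, 1], 0, -1], [[-0.2, 0.3, 0.75], -0.1, -1], [[-0.48, 0.83, 0], -0.1, -1], [[-0.48, 0.83, 0], -0.1, -1], [[-0.48, 0.83, 0], -0.1, -1], [[-0.48, 0.83, 0], -0.1, -1], [[-0.48, 0.83, 0], -0.1, -1], [[-0.48, 0.83, 0], -0.1, -1], [[-0.48, 0.83, 0], -0.1, -1], [[-0.48, 0.83, 0], -0.1, -1], [[-0.48, 0.83, 0], -0.1, -1], [[-0.48, 0.83, 0], 0, -1], [[-0.48, 0.83, 0], 0, -1], [[-0.48, 0.83, 0], 0, -1], [[-0.48, 0.83, 0], 0, -1], [[-0.28, 0.87, -0.3], 0, -1], [[0, 0, -0.6], 0, -1]])

```text
t: 23.05
eef_pos: [437.2, 84.5, 304.7]
tcp_rot: [-3.141, -0.003, -0.017]
ft_force: [0.7, -0.0, -2.0]
opening: 0.146
grip_force: 30.0
```

move_arm(commands=[[[0, 0, -0.8], 0, -1], [[0, 0, -0.8], 0, -1], [[0, 0, -0.6], 0, -1], [[0, 0, -0.4], 0, -1], [[0, 0, -0.2], 0, -1], [[0, 0, 0], 0, -1], [[0, 0, 0], 0, -1]])

```text
t: 23.63
eef_pos: [438.9, 81.6, 219.4]
tcp_rot: [3.142, -0.0, -0.019]
ft_force: [-0.7, -0.7, -1.4]
opening: 0.146
grip_force: 30.0
```

move_arm(commands=[[[0, 0, -0.04], 0, -1], [[0, 0, -0.04], 0, -1], [[0, 0, 0], 0, -1]])

```text
t: 23.88
eef_pos: [438.8, 81.6, 217.0]
tcp_rot: [3.142, -0.001, -0.019]
ft_force: [-0.2, 0.1, -1.5]
opening: 0.145
grip_force: 30.0
```

move_arm(commands=[[[0, 0, 0], 0, 0], [[0, 0, 0], 0, 0], [[0, 0, 0], 0, 0], [[0, 0, 0.5], 0, 0], [[0, 0, 1], 0, 0], [[0.3, -0.4, 0.8], 0.1, 0], [[0.8, -0.95, 0.7], 0.1, 0], [[0.8, -0.95, 0.7], 0.1, 0], [[0.8, -0.95, 0.7], 0.1, 0], [[0.8, -0.95, 0.7], 0.1, 0], [[0.8, -0.95, 0.67], 0.1, 0], [[0.8, -0.95, 0], 0.1, 0], [[0.8, -0.95, 0], 0.1, 0], [[0.8, -0.95, 0], 0, 0], [[0.8, -0.95, 0], 0, 0], [[0.8, -0.95, 0], 0, 0], [[0.8, -0.95, 0], 0, 0], [[0.8, -0.78, 0], 0, 0], [[0.42, -0.3, 0], 0, 0], [[0, 0, 0], 0, 0]])

```text
t: 25.55
eef_pos: [746.7, -275.3, 385.4]
tcp_rot: [-3.141, 0.001, 0.043]
ft_force: [-0.5, -0.6, -0.8]
opening: 0.499
grip_force: 0.0
```

```bash
python3 look.py 440 180 p1; python3 - <<'E'
from h import *
s=env.state();print(s["t"],s["eef_pos"],s["tcp_rot"])
E
```

```text
22 crop origin [220 194]
coupon 0.7 [ 4.397e+02  2.636e+02  1.191e+02  6.300e+01 -4.000e-01]
coupon 0.66 [602.6 473.  259.5  95.6  89.5]
23 crop origin [289 217]
magnet_a 0.65 [336.7 228.6] z43 [432.8 101.2  43. ] z19 [435.2  78.4  19. ] [4.408e+02 7.910e+01 6.540e+01 4.240e+01 1.000e-01]
coupon 0.88 [443.2 267.  127.   64.9  -2.3]
coupon 0.63 [438.4 115.5 118.7  65.2  -1.2]
coupon 0.39 [794.8  47.3 245.2  42.4  -2.7]
25.95 [ 745.14569506 -272.17734404  387.88168862] [ 3.14126299e+00 -4.24138884e-04  4.54014426e-02]
```

View pics/p1.png

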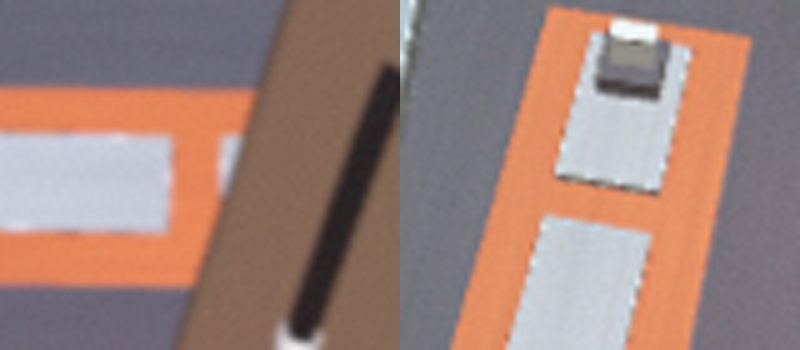

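move_arm(commands=[[[0.113, -0.13, -0.3], 0, 0], [[0, 0, -0.9], 0, 0], [[0, 0, -0.9], 0, 0], [[0, 0, -0.5], 0, 0], [[0, 0, -0.26], 0, 0], [[0, 0, 0], 0, 0], [[0, 0, 0], 0, -1], [[0, 0, 0], 0, -1], [[0, 0, 0], 0, -1], [[0, 0, 0], 0, -1], [[0, 0, 0], 0, -1], [[0, 0, 0], 0, -1]])

```text
t: 26.95
eef_pos: [749.0, -276.4, 302.4]
tcp_rot: [3.141, -0.002, 0.045]
ft_force: [1.0, 3.9, 4.5]
opening: 0.247
grip_force: 30.0
```

move_arm(commands=[[[-0.127, -0.006, 0.08], 0, -1], [[-0.211, -0.01, 0.114], 0, -1], [[-0.276, -0.013, 0.118], 0, -1], [[-0.345, -0.017, 0.104], 0, -1], [[-0.444, -0.021, 0.071], 0, -1], [[-0.45, -0.022, 0.004], 0, -1], [[-0.445, -0.021, -0.064], 0, -1], [[-0.431, -0.021, -0.129], 0, -1], [[-0.407, -0.02, -0.192], 0, -1], [[-0.373, -0.018, -0.251], 0, -1], [[-0.332, -0.016, -0.304], 0, -1], [[-0.283, -0.014, -0.35], 0, -1], [[-0.214, -0.01, -0.362], 0, -1], [[-0.121, -0.006, -0.275], 0, -1], [[-0.059, -0.003, -0.17], 0, -1], [[0, 0, -0.05], 0, -1], [[0, 0, 0], 0, -1], [[0, 0, 0], 0, -1]])

```text
t: 28.45
eef_pos: [611.7, -282.9, 252.3]
tcp_rot: [-3.14, 0.004, 0.045]
ft_force: [-7.8, 6.2, 9.2]
opening: 0.249
grip_force: 30.0
```

move_arm(commands=[[[0, 0, -0.1], 0, -1], [[0, 0, -0.1], 0, -1], [[0, 0, 0], 0, -1]])

```text
t: 28.7
eef_pos: [612.5, -282.6, 249.6]
tcp_rot: [3.142, -0.001, 0.045]
ft_force: [-9.4, 11.4, 30.3]
opening: 0.251
grip_force: 30.0
```

move_arm(commands=[[[0, 0, 0.1], 0, -1], [[0, 0, 0], 0, 0], [[0, 0, 0], 0, 0], [[0, 0, 0], 0, 0], [[0, 0, 0.5], 0, 0], [[0, 0, 0.8], 0, 0], [[-0.1, 0.6, 0.7], -0.12, 0], [[-0.1, 1, 0], -0.12, 0], [[-0.1, 1, 0], -0.12, 0], [[-0.1, 1, 0], -0.12, 0], [[-0.1, 1, 0], -0.12, 0], [[-0.1, 0.9, 0], -0.12, 0], [[-0.1, 0.5, 0], -0.12, 0], [[-0.07, 0.23, 0], -0.12, 0], [[0, 0, -0.5], 0, 0], [[0, 0, -0.8], 0, 0], [[0, 0, -0.5], 0, 0], [[0, 0, -0.27], 0, 0], [[0, 0, 0], 0, 0], [[0, 0, 0], 0, 0]])

```text
t: 30.37
eef_pos: [590.3, -97.1, 246.5]
tcp_rot: [3.141, 0.0, -0.033]
ft_force: [0.6, 0.0, -0.1]
opening: 0.501
grip_force: 0.0
```

move_arm(commands=[[[0, 0, 0], 0, -1], [[0, 0, 0], 0, -1], [[0, 0, 0], 0, -1], [[0, 0, 0], 0, -1], [[0, 0, 0], 0, -1], [[0, 0, 0], 0, -1]])

```text
t: 30.87
eef_pos: [590.2, -95.9, 246.8]
tcp_rot: [-3.141, -0.0, -0.032]
ft_force: [0.9, 4.7, 1.0]
opening: 0.251
grip_force: 30.0
```

move_arm(commands=[[[0, 0, 0], 0, -0.3], [[0, 0, 0.13], 0, -0.3], [[0, 0, 0], 0, -0.3], [[0, 0, 0], 0, -1], [[0, 0, 0], 0, -1], [[0, 0, 0], 0, -1], [[0, 0, 0], 0, -1]])

```text
t: 31.45
eef_pos: [590.2, -96.0, 250.6]
tcp_rot: [-3.141, 0.0, -0.033]
ft_force: [-0.7, 5.0, 2.1]
opening: 0.25
grip_force: 30.0
```

move_arm(commands=[[[0.059, -0.002, 0.17], 0, -1], [[0.121, -0.004, 0.275], 0, -1], [[0.214, -0.007, 0.362], 0, -1], [[0.283, -0.009, 0.35], 0, -1], [[0.332, -0.011, 0.304], 0, -1], [[0.374, -0.012, 0.251], 0, -1], [[0.407, -0.013, 0.192], 0, -1], [[0.431, -0.014, 0.129], 0, -1], [[0.446, -0.014, 0.064], 0, -1], [[0.45, -0.014, -0.004], 0, -1], [[0.444, -0.014, -0.071], 0, -1], [[0.345, -0.011, -0.104], 0, -1], [[0.276, -0.009, -0.118], 0, -1], [[0.212, -0.007, -0.114], 0, -1], [[0.127, -0.004, -0.08], 0, -1], [[0, 0, 0], 0, -1], [[0, 0, 0], 0, -1]])

```text
t: 32.87
eef_pos: [726.8, -100.8, 301.0]
tcp_rot: [3.141, -0.005, -0.032]
ft_force: [4.3, 1.9, 7.4]
opening: 0.248
grip_force: 30.0
```

move_arm(commands=[[[0, 0, 0], 0, 0], [[0, 0, 0], 0, 0], [[0, 0, 0], 0, 0], [[0, 0, 0.6], 0, 0], [[0, 0, 1], 0, 0], [[-0.3, -0.4, 0.9], 0, 0], [[-0.5, -1, 0.5], 0, 0], [[-0.5, -1, 0], 0, 0], [[-0.5, -1, 0], 0, 0], [[-0.5, -1, 0], 0, 0], [[-0.5, -1, 0], 0, 0], [[-0.5, -1, 0], 0, 0], [[-0.5, -1, 0], 0, 0], [[-0.3, -0.6, 0], 0, 0], [[0, 0, 0], 0, 0]])

```text
t: 34.12
eef_pos: [600.8, -344.5, 388.5]
tcp_rot: [3.141, 0.001, -0.036]
ft_force: [0.1, 0.5, 0.2]
opening: 0.501
grip_force: 0.0
```

```bash
python3 look.py 622 -95.7 c1; python3 mag.py 622 -96 -.03 3
```

```text
24 crop origin [303 140]
coupon 0.64 [ 4.387e+02  1.329e+02  7.250e+01  6.300e+01 -4.000e-01]
coupon 0.62 [ 4.414e+02  2.623e+02  1.232e+02  6.630e+01 -4.000e-01]
coupon 0.31 [645.9 302.8 141.6 109.6   1.5]
25 crop origin [249 148]
magnet_a 0.5 [337.1 229.8] z43 [430.8 105.9  43. ] z19 [433.3  83.2  19. ] [441.6  80.8  60.2  39.8   8.4]
coupon 0.73 [443.1 266.4 123.2  63.3  -2.3]
coupon 0.59 [438.4 116.  120.4  61.4  -0.6]
34.7167 [ 603.03435005 -340.41688848  388.65397066] [ 3.14147654e+00  6.11096159e-05 -3.14348783e-02]
```

View pics/c1.png

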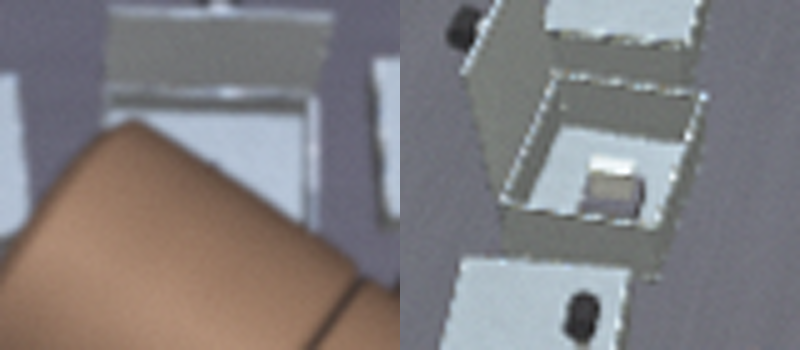

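move_arm(commands=[[[0, 0.5, 0.2], 0, 0], [[0, 1, 0.2], 0, 0], [[0, 1, 0], 0, 0], [[0, 1, 0], 0, 0], [[0, 1, 0], 0, 0], [[0, 1, 0], 0, 0], [[0, 1, 0], 0, 0], [[0, 1, 0], 0, 0], [[0, 1, 0], 0, 0], [[0, 1, 0], 0, 0], [[0, 1, 0], 0, 0], [[0, 1, 0], 0, 0], [[0, 1, 0], 0, 0], [[0, 1, 0], 0, 0], [[0, 1, 0], 0, 0], [[0, 1, 0], 0, 0], [[0, 1, 0], 0, 0], [[0, 0.5, 0], 0, 0], [[0, 0, 0], 0, 0]])

```text
t: 36.3
eef_pos: [602.1, 172.3, 400.9]
tcp_rot: [-3.141, -0.0, -0.029]
ft_force: [-0.2, -0.4, 0.2]
opening: 0.501
grip_force: 0.0
```

```bash
python3 look.py 622 -95.7 c2; python3 mag.py 605 -105 -.03 3
```

```text
28 crop origin [303 140]
magnet_a 0.66 [291.5 230.1] z43 [434.   76.8  43. ] z19 [437.8  77.8  19. ] [441.9  70.3  44.7  25.2 -59.3]
magnet_a 0.62 [339.  178.8] z43 [603.1 -79.   43. ] z19 [609.4 -80.4  19. ] [612.2 -85.5  41.7  36.8  89. ]
collar 0.7 [342.8 179.1] z43 [602.  -91.5  43. ] z19 [608.3 -93.1  19. ] [ 6.104e+02 -8.700e+01  4.010e+01  3.790e+01 -5.000e-01]
coupon 0.72 [ 658.1 -289.5  147.6  113.3    3.1]
29 crop origin [249 148]
magnet_a 0.73 [334.2 227.1] z43 [441.1  96.5  43. ] z19 [443.8  73.6  19. ] [440.5  80.   61.1  38.3  -0.8]
coupon 0.73 [406.  284.5 124.2  64.   -1.6]
coupon 0.42 [648.4 260.2 156.6 113.6   2.5]
top 0.44 all 614.9 -84.8 -0.008 0.90 fin 617.7 -87.7 0.155 0.67 60
side 0.42 all 618.3 -96.1 0.108 0.72 fin 617.7 -96.6 0.052 0.24 18
36.9 [602.91303854 168.87571301 400.66795676] [ 3.14151945e+00  2.21068397e-05 -3.25319456e-02]
```

View pics/c2.png

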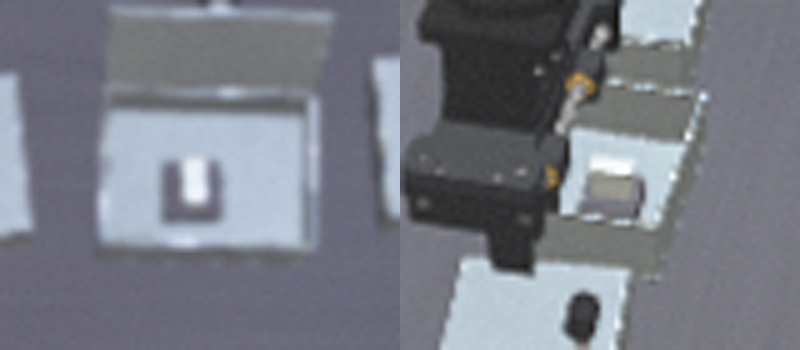

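The far coupon has been knocked to about (406,284), so it is partly off the plate. I'll measure it and slide it back before going on.

```bash
cat > cc.py <<'E'
from h import *
P=[read_camera("top"),read_camera("side")]
for p in P:
    for d in cut_out("coupon_a",p):
        a=ray(p,d["at"],8)[0]
        if a[0]<520 and d["region"].sum()<1500: print(round(d["confidence"],2),d["region"].sum(),"%.1f %.1f %.3f %.3f"%fit([(p,d["region"])],COUP,(a[0],a[1],-.02)))
save(P[1],"cc%d.png"%P[1]["shot"],(250,190,410,330),4); print(P[1]["shot"])
E
python3 cc.py
```

```text
0.62 58 441.5 328.6 -0.287 0.079
0.96 460 440.6 111.6 -0.036 0.677
0.63 854 405.0 281.8 -0.034 0.962
33
```

move_arm(commands=[[[-0.33, 0.19, 0], 0.98, 0], [[-0.33, 0.19, 0], 0.98, 0], [[-0.33, 0.19, 0], 0.98, 0], [[-0.33, 0.19, 0], 0.98, 0], [[-0.33, 0.19, 0], 0.98, 0], [[-0.33, 0.19, 0], 0.98, 0], [[-0.33, 0.19, 0], 0.98, 1], [[-0.33, 0.19, -0.35], 0.98, 1], [[-0.33, 0.19, -0.4], 0.98, 1], [[-0.33, 0.19, -0.4], 0.98, 1], [[-0.33, 0.19, -0.4], 0.98, 1], [[-0.33, 0.19, -0.4], 0.98, 1], [[-0.33, 0.19, -0.4], 0.98, 1], [[-0.33, 0.19, -0.4], 0.98, 1], [[-0.33, 0.19, -0.4], 0.98, 1], [[-0.33, 0.19, -0.4], 0.98, 1], [[-0.33, 0.19, -0.4], 0.98, 1], [[-0.33, 0.19, -0.4], 0.98, 1], [[-0.33, 0.19, -0.4], 0.98, 1], [[-0.33, 0.16, -0.57], 0.98, 1]])

```text
t: 38.77
eef_pos: [404.5, 282.8, 241.2]
tcp_rot: [3.14, -0.001, 1.54]
ft_force: [0.2, 0.7, -0.2]
opening: 1.0
grip_force: 0.0
```

move_arm(commands=[[[0, 0, 0], 0, 1], [[0, 0, 0], 0, 1], [[0, 0, 0], 0, 1]])

```text
t: 39.02
eef_pos: [405.5, 282.4, 241.7]
tcp_rot: [3.141, -0.0, 1.534]
ft_force: [-0.3, -0.4, 0.5]
opening: 0.998
grip_force: 0.0
```

move_arm(commands=[[[0, 0, -0.5], 0, 1], [[0, 0, -0.6], 0, 1], [[0, 0, -0.4], 0, 1], [[0, 0, -0.09], 0, 1], [[0, 0, 0], 0, 1], [[0, 0, 0], 0, -1], [[0, 0, 0], 0, -1], [[0, 0, 0], 0, -1], [[0, 0, 0], 0, -1], [[0, 0, 0], 0, -1], [[0, 0, 0], 0, -1]])

```text
t: 39.93
eef_pos: [404.7, 282.3, 193.6]
tcp_rot: [-3.141, 0.0, 1.536]
ft_force: [-2.7, -0.4, 5.4]
opening: 0.668
grip_force: 30.0
```

move_arm(commands=[[[0.15, -0.08, 0], 0.03, -1], [[0.3, -0.16, 0], 0.06, -1], [[0.3, -0.16, 0], 0.06, -1], [[0.3, -0.16, 0], 0.06, -1], [[0.167, -0.087, 0], 0, -1], [[0, 0, 0], 0, -1], [[0, 0, 0], 0, -1], [[0, 0, 0], 0, 0.9], [[0, 0, 0], 0, 0.9], [[0, 0, 0], 0, 0.9], [[0, 0, 0], 0, 0.9]])

```text
t: 40.85
eef_pos: [441.2, 263.1, 193.3]
tcp_rot: [-3.141, 0.0, 1.553]
ft_force: [0.2, 0.1, -0.0]
opening: 0.89
grip_force: 0.0
```

move_arm(commands=[[[0, 0, 0.6], -0.3, 0.9], [[0, 0, 1], -0.98, 0.5], [[0.1, -0.2, 1], -0.98, 0], [[0.34, -0.68, 1], -0.98, 0], [[0.34, -0.68, 0.9], -0.98, 0], [[0.34, -0.68, 0.2], -0.98, 0], [[0.34, -0.68, 0], -0.98, 0], [[0.34, -0.68, 0], -0.98, 0], [[0.34, -0.68, 0], -0.98, 0], [[0.34, -0.68, 0], -0.98, 0], [[0.34, -0.68, 0], -0.98, 0], [[0.34, -0.68, 0], -0.98, 0], [[0.34, -0.68, 0], -0.98, 0], [[0.34, -0.68, 0], -0.98, 0], [[0.34, -0.68, 0], -0.98, 0], [[0.34, -0.68, 0], -0.98, 0], [[0.34, -0.68, 0], -0.98, 0], [[0.34, -0.68, 0], -0.98, 0], [[0.34, -0.68, 0], -0.98, 0], [[0.29, -0.54, 0], -0.98, 0]])

```text
t: 42.52
eef_pos: [616.7, -87.0, 334.1]
tcp_rot: [3.142, 0.0, 0.035]
ft_force: [0.2, 0.1, -0.1]
opening: 0.497
grip_force: 0.0
```

move_arm(commands=[[[0, 0, 0], -0.74, 0], [[0, 0, 0], 0, 0], [[0, 0, 0], 0, 0]])

```text
t: 42.77
eef_pos: [616.1, -85.5, 334.0]
tcp_rot: [-3.141, 0.001, -0.018]
ft_force: [0.3, -0.5, 0.9]
opening: 0.498
grip_force: 0.0
```

move_arm(commands=[[[0, 0, -0.6], 0, 0], [[0, 0, -1], 0, 0], [[0, 0, -1], 0, 0], [[0, 0, -0.7], 0, 0], [[0, 0, -0.5], 0, 0], [[0, 0, -0.28], 0, 0], [[0, 0, 0], 0, 0], [[0, 0, 0], 0, -1], [[0, 0, 0], 0, -1], [[0, 0, 0], 0, -1], [[0, 0, 0], 0, -1], [[0, 0, 0], 0, -1], [[0, 0, 0], 0, -1], [[0, 0, 0], 0, -1]])

```text
t: 43.93
eef_pos: [616.3, -85.8, 212.5]
tcp_rot: [3.141, -0.001, -0.02]
ft_force: [-0.7, -0.7, 4.1]
opening: 0.143
grip_force: 30.0
```

```bash
python3 cc.py
```

```text
0.5 275 441.1 287.8 -0.113 0.374
0.74 783 444.2 261.5 0.014 0.940
0.6 439 440.0 109.5 -0.011 0.656
35
```

move_arm(commands=[[[0, 0, 0.4], 0, -1], [[0, 0, 0.8], 0, -1], [[0, 0, 1], 0, -1], [[0, 0, 1], 0, -1], [[-0.2, 0.4, 0.75], 0, -1], [[-0.43, 0.86, 0], 0, -1], [[-0.43, 0.86, 0], 0, -1], [[-0.43, 0.86, 0], 0, -1], [[-0.43, 0.86, 0], 0, -1], [[-0.43, 0.86, 0], 0, -1], [[-0.43, 0.86, 0], 0, -1], [[-0.43, 0.86, 0], 0, -1], [[-0.43, 0.86, 0], 0, -1], [[-0.43, 0.86, 0], 0, -1], [[-0.43, 0.86, 0], 0, -1], [[-0.43, 0.86, 0], 0, -1], [[-0.43, 0.86, 0], 0, -1], [[-0.35, 0.6, 0], 0, -1], [[-0.1, 0.31, -0.3], 0, -1], [[0, 0, -0.6], 0, -1]])

```text
t: 45.8
eef_pos: [441.4, 264.9, 304.7]
tcp_rot: [-3.14, -0.003, -0.018]
ft_force: [0.5, 0.4, -2.3]
opening: 0.146
grip_force: 30.0
```

move_arm(commands=[[[0, 0, -0.8], 0, -1], [[0, 0, -0.8], 0, -1], [[0, 0, -0.6], 0, -1], [[0, 0, -0.4], 0, -1], [[0, 0, -0.2], 0, -1], [[0, 0, 0], 0, -1], [[0, 0, 0], 0, -1]])

```text
t: 46.38
eef_pos: [442.2, 263.0, 219.5]
tcp_rot: [3.141, 0.0, -0.02]
ft_force: [-0.0, 0.2, -1.6]
opening: 0.147
grip_force: 30.0
```

move_arm(commands=[[[0, 0, -0.04], 0, -1], [[0, 0, -0.03], 0, -1], [[0, 0, 0], 0, -1]])

```text
t: 46.63
eef_pos: [442.0, 263.2, 217.7]
tcp_rot: [-3.141, -0.001, -0.02]
ft_force: [-0.3, 0.4, -1.4]
opening: 0.145
grip_force: 30.0
```

move_arm(commands=[[[0, 0, 0], 0, 0], [[0, 0, 0], 0, 0], [[0, 0, 0], 0, 0], [[0, 0, 0.5], 0, 0], [[0, 0, 1], 0, 0], [[0.3, -0.4, 0.8], 0, 0], [[0.72, -0.92, 0.7], 0, 0], [[0.72, -0.92, 0.7], 0, 0], [[0.72, -0.92, 0.7], 0, 0], [[0.72, -0.92, 0.7], 0, 0], [[0.72, -0.92, 0.65], 0, 0], [[0.72, -0.92, 0], 0, 0], [[0.72, -0.92, 0], 0, 0], [[0.72, -0.92, 0], 0, 0], [[0.72, -0.92, 0], 0, 0], [[0.72, -0.92, 0], 0, 0], [[0.72, -0.92, 0], 0, 0], [[0.72, -0.92, 0], -0.15, 0], [[0.5, -0.64, 0], 0, 0], [[0.05, -0.05, 0], 0, 0]])

```text
t: 48.3
eef_pos: [728.1, -104.5, 388.9]
tcp_rot: [3.141, -0.0, -0.035]
ft_force: [-0.2, -0.2, -0.2]
opening: 0.499
grip_force: 0.0
```

move_arm(commands=[[[0, 0, 0], 0, 0], [[0, 0, 0], 0, 0]])

```text
t: 48.47
eef_pos: [726.3, -100.1, 389.5]
tcp_rot: [-3.141, 0.001, -0.032]
ft_force: [0.0, -0.4, 0.2]
opening: 0.499
grip_force: 0.0
```

Good. Now down (−88), grip, and shut C.

move_arm(commands=[[[0, 0, -0.3], 0, 0], [[0, 0, -0.9], 0, 0], [[0, 0, -0.9], 0, 0], [[0, 0, -0.6], 0, 0], [[0, 0, -0.25], 0, 0], [[0, 0, 0], 0, 0], [[0, 0, 0], 0, -1], [[0, 0, 0], 0, -1], [[0, 0, 0], 0, -1], [[0, 0, 0], 0, -1], [[0, 0, 0], 0, -1], [[0, 0, 0], 0, -1]])

```text
t: 49.47
eef_pos: [726.8, -100.9, 302.4]
tcp_rot: [3.141, -0.002, -0.032]
ft_force: [0.6, -1.4, 3.3]
opening: 0.252
grip_force: 30.0
```

move_arm(commands=[[[-0.127, 0.004, 0.08], 0, -1], [[-0.212, 0.007, 0.114], 0, -1], [[-0.276, 0.009, 0.118], 0, -1], [[-0.345, 0.011, 0.104], 0, -1], [[-0.444, 0.014, 0.071], 0, -1], [[-0.45, 0.014, 0.004], 0, -1], [[-0.446, 0.014, -0.064], 0, -1], [[-0.431, 0.014, -0.129], 0, -1], [[-0.407, 0.013, -0.192], 0, -1], [[-0.374, 0.012, -0.251], 0, -1], [[-0.332, 0.011, -0.304], 0, -1], [[-0.283, 0.009, -0.35], 0, -1], [[-0.214, 0.007, -0.362], 0, -1], [[-0.121, 0.004, -0.275], 0, -1], [[-0.059, 0.002, -0.17], 0, -1], [[0, 0, -0.1], 0, -1], [[0, 0, -0.1], 0, -1], [[0, 0, 0], 0, -1]])

```text
t: 50.97
eef_pos: [590.7, -95.9, 249.7]
tcp_rot: [-3.141, -0.001, -0.032]
ft_force: [-7.7, 5.6, 26.2]
opening: 0.253
grip_force: 30.0
```

move_arm(commands=[[[0, 0, 0.1], 0, -1], [[0, 0, 0], 0, 0], [[0, 0, 0], 0, 0], [[0, 0, 0], 0, 0], [[0, 0, 0.5], 0, 0], [[0, 0, 0.8], 0, 0], [[0.09, 0.6, 0.7], 0.2, 0], [[0, 1, 0], 0.2, 0], [[0, 1, 0], 0.2, 0], [[0, 1, 0], 0.2, 0], [[0, 1, 0], 0.2, 0], [[0, 0.9, 0], 0.2, 0], [[0, 0.5, 0], 0.2, 0], [[0, 0.27, 0], 0.13, 0], [[0, 0, -0.5], 0, 0], [[0, 0, -0.8], 0, 0], [[0, 0, -0.5], 0, 0], [[0, 0, -0.15], 0, 0], [[0, 0, 0], 0, 0], [[0, 0, 0], 0, 0]])

```text
t: 52.63
eef_pos: [594.0, 91.4, 252.0]
tcp_rot: [3.141, -0.0, 0.09]
ft_force: [0.1, 0.4, 0.3]
opening: 0.498
grip_force: 0.0
```

move_arm(commands=[[[0, 0, 0], 0, -1], [[0, 0, 0], 0, -1], [[0, 0, 0], 0, -1], [[0, 0, 0], 0, -1], [[0, 0, 0], 0, -1], [[0, 0, 0], 0, -1]])

```text
t: 53.13
eef_pos: [593.8, 91.7, 252.1]
tcp_rot: [3.141, -0.001, 0.09]
ft_force: [-0.7, -0.8, 3.8]
opening: 0.248
grip_force: 30.0
```

move_arm(commands=[[[0.059, 0.005, 0.17], 0, -1], [[0.12, 0.011, 0.275], 0, -1], [[0.213, 0.019, 0.362], 0, -1], [[0.282, 0.025, 0.35], 0, -1], [[0.331, 0.03, 0.304], 0, -1], [[0.372, 0.034, 0.251], 0, -1], [[0.405, 0.037, 0.192], 0, -1], [[0.43, 0.039, 0.129], 0, -1], [[0.444, 0.04, 0.064], 0, -1], [[0.448, 0.04, -0.004], 0, -1], [[0.443, 0.04, -0.071], 0, -1], [[0.344, 0.031, -0.104], 0, -1], [[0.275, 0.025, -0.118], 0, -1], [[0.211, 0.019, -0.114], 0, -1], [[0.127, 0.011, -0.08], 0, -1], [[0, 0, 0], 0, -1], [[0, 0, 0], 0, -1]])

```text
t: 54.55
eef_pos: [729.9, 104.0, 302.5]
tcp_rot: [3.141, -0.005, 0.09]
ft_force: [4.1, -0.7, 8.4]
opening: 0.249
grip_force: 30.0
```

move_arm(commands=[[[0, 0, 0], 0, 0], [[0, 0, 0], 0, 0], [[0, 0, 0], 0, 0], [[0, 0, 0.6], 0, 0], [[0, 0, 1], 0, 0], [[-0.3, 0.5, 0.9], 0, 0], [[-0.5, 1, 0.5], 0, 0], [[-0.5, 1, 0], 0, 0], [[-0.5, 1, 0], 0, 0], [[-0.5, 1, 0], 0, 0], [[-0.5, 1, 0], 0, 0], [[-0.5, 1, 0], 0, 0], [[-0.5, 1, 0], 0, 0], [[-0.3, 1, 0], 0, 0], [[0, 0.5, 0], 0, 0], [[0, 0, 0], 0, 0]])

```text
t: 55.88
eef_pos: [605.0, 376.9, 389.7]
tcp_rot: [-3.141, 0.0, 0.094]
ft_force: [0.3, -0.4, -0.0]
opening: 0.501
grip_force: 0.0
```

```bash
python3 look.py 626 96 b1; python3 mag.py 626 96 .09 3
```

```text
36 crop origin [246 139]
magnet_a 0.58 [238.8 230.4] z43 [434.4 246.   43. ] z19 [438.1 249.7  19. ] [450.2 251.7  23.7  16.  -44.8]
magnet_a 0.52 [292.  232.8] z43 [425.3  75.2  43. ] z19 [428.9  76.2  19. ] [438.2  82.7  39.5  39.4  89.6]
coupon 0.86 [ 4.385e+02  1.098e+02  1.189e+02  6.300e+01 -4.000e-01]
coupon 0.84 [439.5 236.   64.5  62.6 -88.9]
coupon 0.65 [732.1 108.9 148.8  81.3   5.5]
coupon 0.17 [446.2 255.8  30.4  16.5 -88.6]
37 crop origin [235 188]
magnet_a 0.76 [336.8 227.3] z43 [433.3  95.8  43. ] z19 [435.8  72.9  19. ] [440.4  78.8  64.8  41.5  -0.8]
magnet_a 0.6 [324.  273.8] z43 [441.  278.1  43. ] z19 [443.7 259.1  19. ] [443.3 263.2  55.9  38.2   2.8]
collar 0.58 [277.7 222.2] z43 [613.2 109.9  43. ] z19 [619.6  87.3  19. ] [624.   98.1  39.2  27.9  13.5]
coupon 0.96 [442.5 265.4 124.1  64.7  -0.5]
coupon 0.74 [441.1 114.7 129.1  66.3  -3.4]
56.4833 [605.98695427 373.62466995 389.91143399] [ 3.14151405e+00 -1.98402346e-05  8.99378128e-02]
```

View pics/b1.png

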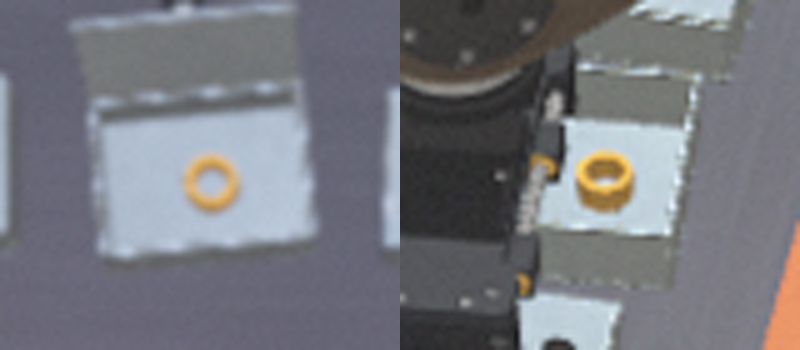

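move_arm(commands=[[[0.2, -0.5, 0], 0, 0], [[0.45, -0.95, 0], 0, 0], [[0.45, -0.95, 0], 0, 0], [[0.45, -0.95, 0], 0, 0], [[0.45, -0.95, 0], 0, 0], [[0.45, -0.95, 0], 0, 0], [[0.45, -0.95, 0], 0, 0], [[0.45, -0.95, 0], 0, 0], [[0.45, -0.95, 0], 0, 0], [[0.33, -0.6, 0], 0, 0], [[0, -0.29, 0], 0, 0], [[0, 0, -0.3], 0, 0], [[0, 0, -0.9], 0, 0], [[0, 0, -0.9], 0, 0], [[0, 0, -0.6], 0, 0], [[0, 0, -0.2], 0, 0], [[0, 0, 0], 0, 0]])

```text
t: 57.9
eef_pos: [729.1, 105.3, 300.9]
tcp_rot: [-3.141, 0.003, 0.092]
ft_force: [0.3, 0.7, 0.0]
opening: 0.498
grip_force: 0.0
```

move_arm(commands=[[[0, 0, 0], 0, -1], [[0, 0, 0], 0, -1], [[0, 0, 0], 0, -1], [[0, 0, 0], 0, -1], [[0, 0, 0], 0, -1], [[0, 0, 0], 0, -1]])

```text
t: 58.4
eef_pos: [729.9, 104.0, 303.8]
tcp_rot: [3.141, -0.002, 0.09]
ft_force: [0.4, -2.5, 4.5]
opening: 0.246
grip_force: 30.0
```

move_arm(commands=[[[-0.127, -0.011, 0.08], 0, -1], [[-0.211, -0.019, 0.114], 0, -1], [[-0.275, -0.025, 0.118], 0, -1], [[-0.344, -0.031, 0.104], 0, -1], [[-0.443, -0.04, 0.071], 0, -1], [[-0.448, -0.04, 0.004], 0, -1], [[-0.444, -0.04, -0.064], 0, -1], [[-0.43, -0.039, -0.129], 0, -1], [[-0.405, -0.037, -0.192], 0, -1], [[-0.372, -0.034, -0.251], 0, -1], [[-0.331, -0.03, -0.304], 0, -1], [[-0.282, -0.025, -0.35], 0, -1], [[-0.213, -0.019, -0.362], 0, -1], [[-0.12, -0.011, -0.275], 0, -1], [[-0.059, -0.005, -0.17], 0, -1], [[0, 0, -0.1], 0, -1], [[0, 0, -0.1], 0, -1], [[0, 0, 0], 0, -1]])

```text
t: 59.9
eef_pos: [593.7, 91.8, 251.5]
tcp_rot: [3.141, -0.001, 0.09]
ft_force: [-8.0, -6.0, 24.6]
opening: 0.25
grip_force: 30.0
```

move_arm(commands=[[[0, 0, 0.1], 0, -1], [[0, 0, 0], 0, 0], [[0, 0, 0], 0, 0], [[0, 0, 0], 0, 0], [[0, 0, 0.5], 0, 0], [[0, 0, 0.8], 0, 0], [[0.06, 0.6, 0.7], -0.1, 0], [[0.05, 1, 0], -0.1, 0], [[0.05, 1, 0], -0.1, 0], [[0.05, 1, 0], -0.1, 0], [[0.05, 1, 0], -0.1, 0], [[0, 1, 0], -0.06, 0], [[0, 0.7, 0], 0, 0], [[0, 0.35, 0], 0, 0], [[0, 0, -0.5], 0, 0], [[0, 0, -0.8], 0, 0], [[0, 0, -0.5], 0, 0], [[0, 0, -0.22], 0, 0], [[0, 0, 0], 0, 0], [[0, 0, 0], 0, 0]])

```text
t: 61.57
eef_pos: [602.6, 291.3, 251.3]
tcp_rot: [3.141, 0.0, 0.045]
ft_force: [0.5, 0.3, 0.9]
opening: 0.5
grip_force: 0.0
```

move_arm(commands=[[[0, 0, 0], 0, -1], [[0, 0, 0], 0, -1], [[0, 0, 0], 0, -1], [[0, 0, 0], 0, -1], [[0, 0, 0], 0, -1], [[0, 0, 0], 0, -1]])

```text
t: 62.07
eef_pos: [602.5, 291.2, 251.6]
tcp_rot: [3.141, -0.0, 0.045]
ft_force: [-0.6, -4.1, 4.6]
opening: 0.25
grip_force: 30.0
```

move_arm(commands=[[[0.059, 0.003, 0.17], 0, -1], [[0.121, 0.005, 0.275], 0, -1], [[0.214, 0.01, 0.362], 0, -1], [[0.283, 0.013, 0.35], 0, -1], [[0.332, 0.015, 0.304], 0, -1], [[0.373, 0.017, 0.251], 0, -1], [[0.407, 0.018, 0.192], 0, -1], [[0.431, 0.019, 0.129], 0, -1], [[0.445, 0.02, 0.064], 0, -1], [[0.45, 0.02, -0.004], 0, -1], [[0.444, 0.02, -0.071], 0, -1], [[0.345, 0.016, -0.104], 0, -1], [[0.276, 0.012, -0.118], 0, -1], [[0.211, 0.01, -0.114], 0, -1], [[0.127, 0.006, -0.08], 0, -1], [[0, 0, 0], 0, -1], [[0, 0, 0], 0, -1]])

```text
t: 63.48
eef_pos: [739.5, 295.5, 301.7]
tcp_rot: [3.139, -0.004, 0.045]
ft_force: [4.9, -14.8, 7.5]
opening: 0.246
grip_force: 30.0
```

move_arm(commands=[[[0, 0, 0], 0, 0], [[0, 0, 0], 0, 0], [[0, 0, 0], 0, 0], [[0, 0, 0.6], 0, 0], [[0, 0, 1], 0, 0], [[-0.3, 0.5, 0.9], 0, 0], [[-0.6, 0.9, 0.5], 0, 0], [[-0.6, 0.9, 0], 0, 0], [[-0.6, 0.9, 0], 0, 0], [[-0.6, 0.9, 0], 0, 0], [[-0.6, 0.9, 0], 0, 0], [[-0.6, 0.9, 0], 0, 0], [[-0.5, 0.9, 0], 0, 0], [[-0.3, 0.9, 0], 0, 0], [[0, 0.4, 0], 0, 0], [[0, 0, 0], 0, 0]])

```text
t: 64.82
eef_pos: [595.0, 544.0, 389.0]
tcp_rot: [-3.141, 0.0, 0.05]
ft_force: [-0.7, -0.3, -0.6]
opening: 0.5
grip_force: 0.0
```

```bash
python3 look.py 635 294 a1; python3 mag.py 635 294 .045 3
```

```text
40 crop origin [186 137]
magnet_a 0.72 [221.1 176.9] z43 [612.6 308.7  43. ] z19 [619.1 313.3  19. ] [630.8 306.1  45.   41.9 -74.9]
magnet_a 0.69 [290.1 232.5] z43 [426.3  81.3  43. ] z19 [429.9  82.4  19. ] [438.2  82.8  46.3  39.2  90. ]
magnet_a 0.45 [232.6 231.5] z43 [431.  265.8  43. ] z19 [434.7 269.8  19. ] [ 4.396e+02  2.651e+02  3.960e+01  3.950e+01 -4.000e-01]
coupon 0.79 [ 4.397e+02  2.625e+02  1.209e+02  6.300e+01 -4.000e-01]
coupon 0.71 [ 4.385e+02  1.098e+02  1.188e+02  6.300e+01 -4.000e-01]
41 crop origin [214 237]
magnet_a 0.68 [322.5 274.6] z43 [444.6 281.6  43. ] z19 [447.3 262.8  19. ] [443.3 263.2  56.6  40.5   1.7]
magnet_a 0.59 [335.1 230. ] z43 [436.6 107.9  43. ] z19 [439.2  85.2  19. ] [440.2  80.6  59.5  37.    8.4]
magnet_a 0.44 [252.9 280.2] z43 [626.9 337.1  43. ] z19 [633.6 319.5  19. ] [630.8 307.2  56.1  36.4  11.1]
coupon 0.96 [ 4.430e+02  2.664e+02  1.235e+02  6.440e+01 -1.000e-01]
coupon 0.62 [439.1 115.6 121.4  66.3  -2.5]
top 0.73 all 631.8 307.6 0.262 0.92 fin 633.8 308.1 0.278 0.75 42
side 0.44 all 631.7 304.3 0.195 0.61 fin 631.7 288.5 0.368 0.15 15
65.4167 [597.14363013 540.36095653 389.33971699] [3.14153135e+00 1.97592918e-05 4.51683102e-02]
```

View pics/a1.png

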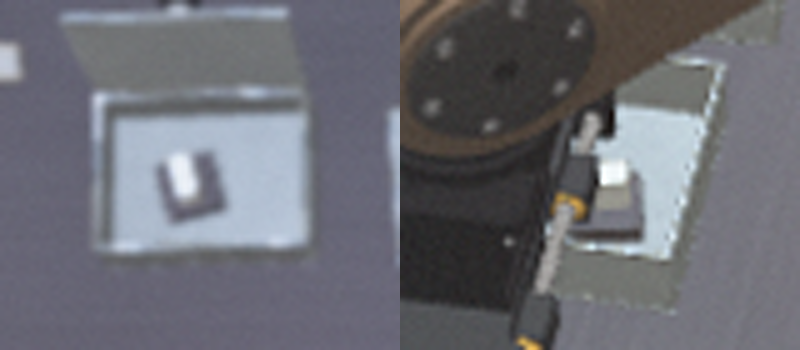

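move_arm(commands=[[[0.1, -0.5, 0], 0.3, 0], [[0.14, -0.95, 0], 0.35, 0], [[0.14, -0.95, 0], 0.35, 0], [[0.14, -0.95, 0], 0.35, 0], [[0.14, -0.95, 0], 0.35, 0], [[0.14, -0.95, 0], 0.35, 0], [[0.14, -0.95, 0], 0.35, 0], [[0.14, -0.95, 0], 0.35, 0], [[0.09, -0.61, -0.5], 0, 0], [[0, 0, -1], 0, 0], [[0, 0, -1], 0, 0], [[0, 0, -1], 0, 0], [[0, 0, -1], 0, 0], [[0, 0, -0.8], 0, 0], [[0, 0, -0.45], 0, 0], [[0, 0, -0.17], 0, 0], [[0, 0, 0], 0, 0], [[0, 0, 0], 0, 0]])

```text
t: 66.92
eef_pos: [632.4, 308.1, 212.9]
tcp_rot: [-3.142, -0.002, 0.266]
ft_force: [-0.2, 1.2, 1.1]
opening: 0.498
grip_force: 0.0
```

move_arm(commands=[[[0, 0, 0], 0, -1], [[0, 0, 0], 0, -1], [[0, 0, 0], 0, -1], [[0, 0, 0], 0, -1], [[0, 0, 0], 0, -1], [[0, 0, 0], 0, -1], [[0, 0, 0], 0, -1]])

```text
t: 67.5
eef_pos: [632.1, 307.9, 212.0]
tcp_rot: [3.141, -0.0, 0.266]
ft_force: [-0.2, -0.4, 2.6]
opening: 0.147
grip_force: 30.0
```

move_arm(commands=[[[0, 0, 0.4], 0, -1], [[0, 0, 0.8], 0, -1], [[0, 0, 1], 0, -1], [[0, 0, 1], 0, -1], [[-0.3, -0.25, 0.75], -0.3, -1], [[-0.68, -0.6, 0], -0.4, -1], [[-0.68, -0.6, 0], -0.4, -1], [[-0.68, -0.6, 0], -0.4, -1], [[-0.68, -0.6, 0], -0.4, -1], [[-0.68, -0.6, 0], -0.4, -1], [[-0.68, -0.6, 0], -0.4, -1], [[-0.68, -0.6, 0], -0.4, -1], [[-0.68, -0.6, 0], -0.4, -1], [[-0.5, -0.4, 0], -0.08, -1], [[-0.18, -0.15, -0.3], 0, -1], [[0, 0, -0.6], 0, -1], [[0, 0, -0.8], 0, -1], [[0, 0, -0.8], 0, -1], [[0, 0, -0.6], 0, -1], [[0, 0, -0.4], 0, -1]])

```text
t: 69.17
eef_pos: [439.3, 139.8, 224.2]
tcp_rot: [3.141, 0.001, -0.021]
ft_force: [0.3, 0.4, -1.4]
opening: 0.144
grip_force: 30.0
```

move_arm(commands=[[[0, 0, -0.17], 0, -1], [[0, 0, 0], 0, -1], [[0, 0, 0], 0, -1]])

```text
t: 69.42
eef_pos: [439.6, 139.9, 220.6]
tcp_rot: [3.142, -0.0, -0.021]
ft_force: [0.2, -0.2, -1.6]
opening: 0.146
grip_force: 30.0
```

```bash
python3 cc.py
```

```text
0.54 3 444.4 48.9 -0.138 0.004
0.94 530 443.5 261.8 -0.025 0.637
0.53 185 440.8 112.5 -0.043 0.275
0.3 215 459.2 219.5 0.138 0.280
45
```

move_arm(commands=[[[0, 0, -0.06], 0, -1], [[0, 0, -0.05], 0, -1], [[0, 0, 0], 0, -1], [[0, 0, 0], 0, -1]])

```text
t: 69.95
eef_pos: [439.5, 139.9, 216.9]
tcp_rot: [3.142, -0.0, -0.021]
ft_force: [0.4, -1.0, 1.1]
opening: 0.143
grip_force: 30.0
```

move_arm(commands=[[[0, 0, 0], 0, 0], [[0, 0, 0], 0, 0], [[0, 0, 0], 0, 0], [[0, 0, 0.5], 0, 0], [[0, 0, 1], 0, 0], [[0.3, 0.15, 0.8], 0, 0], [[0.8, 0.42, 0.7], 0.1, 0], [[0.8, 0.42, 0.7], 0.1, 0], [[0.8, 0.42, 0.7], 0.1, 0], [[0.8, 0.42, 0.7], 0.1, 0], [[0.8, 0.42, 0.65], 0.1, 0], [[0.8, 0.42, 0], 0.1, 0], [[0.8, 0.42, 0], 0.1, 0], [[0.8, 0.42, 0], 0.1, 0], [[0.8, 0.42, 0], 0.02, 0], [[0.8, 0.42, 0], 0, 0], [[0.8, 0.42, 0], 0, 0], [[0.6, 0.3, 0], 0, 0], [[0.3, 0.12, 0], 0, 0], [[0, 0, 0], 0, 0]])

```text
t: 71.62
eef_pos: [740.6, 296.2, 387.6]
tcp_rot: [3.141, 0.001, 0.045]
ft_force: [-1.1, -0.8, -0.3]
opening: 0.497
grip_force: 0.0
```

move_arm(commands=[[[0, 0, 0], 0, 0], [[0, 0, 0], 0, 0]])

```text
t: 71.78
eef_pos: [738.9, 295.3, 389.1]
tcp_rot: [3.141, 0.001, 0.045]
ft_force: [-0.5, 0.0, 0.1]
opening: 0.499
grip_force: 0.0
```

move_arm(commands=[[[0.02, 0, -0.3], 0, 0], [[0, 0, -0.9], 0, 0], [[0, 0, -0.9], 0, 0], [[0, 0, -0.6], 0, 0], [[0, 0, -0.2], 0, 0], [[0, 0, 0], 0, 0], [[0, 0, 0], 0, -1], [[0, 0, 0], 0, -1], [[0, 0, 0], 0, -1], [[0, 0, 0], 0, -1], [[0, 0, 0], 0, -1], [[0, 0, 0], 0, -1]])

```text
t: 72.78
eef_pos: [740.3, 294.9, 303.4]
tcp_rot: [3.141, -0.002, 0.045]
ft_force: [1.6, -5.1, 3.8]
opening: 0.245
grip_force: 30.0
```

move_arm(commands=[[[-0.127, -0.006, 0.08], 0, -1], [[-0.211, -0.01, 0.114], 0, -1], [[-0.276, -0.012, 0.118], 0, -1], [[-0.345, -0.016, 0.104], 0, -1], [[-0.444, -0.02, 0.071], 0, -1], [[-0.45, -0.02, 0.004], 0, -1], [[-0.445, -0.02, -0.064], 0, -1], [[-0.431, -0.019, -0.129], 0, -1], [[-0.407, -0.018, -0.192], 0, -1], [[-0.373, -0.017, -0.251], 0, -1], [[-0.332, -0.015, -0.304], 0, -1], [[-0.283, -0.013, -0.35], 0, -1], [[-0.214, -0.01, -0.362], 0, -1], [[-0.121, -0.005, -0.275], 0, -1], [[-0.059, -0.003, -0.17], 0, -1], [[0, 0, -0.1], 0, -1], [[0, 0, -0.1], 0, -1], [[0, 0, 0], 0, -1]])

```text
t: 74.28
eef_pos: [604.5, 290.5, 252.6]
tcp_rot: [-3.138, -0.006, 0.045]
ft_force: [-4.2, 2.5, 28.2]
opening: 0.249
grip_force: 30.0
```

move_arm(commands=[[[0, 0, 0.1], 0, -1], [[0, 0, 0], 0, 0], [[0, 0, 0], 0, 0], [[0, 0, 0], 0, 0], [[0, 0, 0.5], 0, 0], [[0, 0, 0.8], 0, 0], [[0, 0.3, 0.9], 0, 0], [[0, 1, 0.8], 0, 0], [[0, 1, 0], 0, 0], [[0, 1, 0], 0, 0], [[0, 1, 0], 0, 0], [[0, 1, 0], 0, 0], [[0, 1, 0], 0, 0], [[0, 1, 0], 0, 0], [[0, 1, 0], 0, 0], [[0, 1, 0], 0, 0], [[0, 0.5, 0], 0, 0], [[0, 0, 0], 0, 0], [[0, 0, 0], 0, 0]])

```text
t: 75.87
eef_pos: [604.0, 584.0, 339.8]
tcp_rot: [3.14, 0.001, 0.046]
ft_force: [-0.4, 0.4, -0.9]
opening: 0.5
grip_force: 0.0
```

```bash
python3 cc.py; python3 - <<'E'
from h import *
P=[read_camera("top"),read_camera("side")]
a=P[0]["image"][120:300,150:480,::-1]; b=P[1]["image"][110:330,180:430,::-1]
a=cv2.resize(a,(700,382),interpolation=cv2.INTER_CUBIC); cv2.imwrite("pics/fa.png",a)
cv2.imwrite("pics/fb.png",cv2.resize(b,(660,581),interpolation=cv2.INTER_CUBIC))
E
```

```text
0.94 473 442.7 263.5 -0.007 0.643
0.81 213 436.5 107.8 -0.024 0.291
0.29 159 450.9 253.6 -0.098 0.217
0.81 323 440.2 112.1 -0.029 0.469
0.68 613 443.6 261.8 0.007 0.701
47
```

View pics/fa.png

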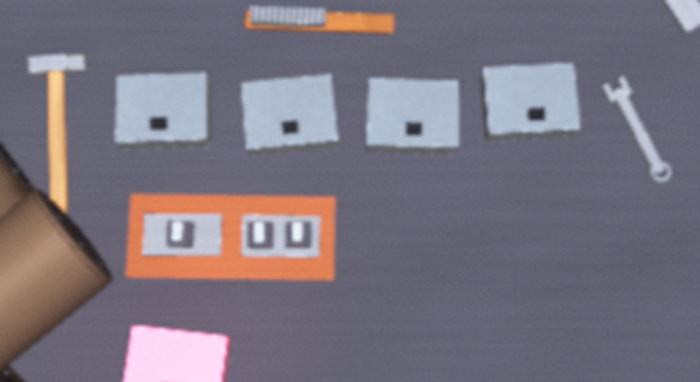

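View pics/fb.png

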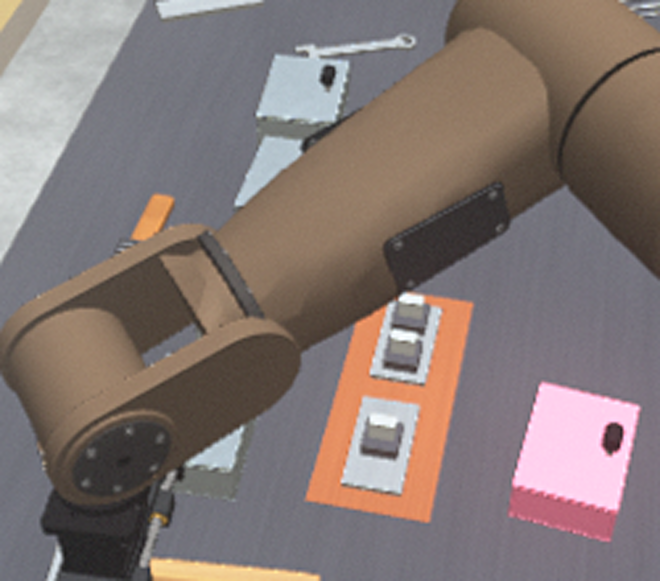

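```bash
python3 - <<'E'
from h import *
for n in("top","side"):
    p=read_camera(n); ims=[cv2.imread(f"pics/{n}0.png")[...,::-1],p["image"]]
    for x,y in ((601.5,291),(593.5,92),(589.3,-96),(611.8,-282.4)):
        u=proj(p,[x,y,77])[0]; yy,xx=np.mgrid[:400,:640]; o=[]
        for im in ims:
            g=im.max(2).astype(float); w=(np.hypot(xx-u[0],yy-u[1])<8)*np.clip(110-g,0,60); o.append(np.round([(w*xx).sum()/w.sum(),(w*yy).sum()/w.sum(),w.sum()/60],2))
        print(n,(x,y),*o)
E
```

```text
top (601.5, 291) [224.3  177.83  22.17] [224.3  177.74  22.9 ]
top (593.5, 92) [286.41 179.8   18.52] [286.41 179.51  18.37]
top (589.3, -96) [344.59 180.55  18.02] [344.62 180.35  19.43]
top (611.8, -282.4) [402.37 173.45  20.78] [402.42 173.36  22.05]
side (601.5, 291) [265.68 260.76  53.7 ] [265.6  260.58 103.65]
side (593.5, 92) [285.1 211.2  42.1] [nan nan  0.]
side (589.3, -96) [299.2  172.18  35.13] [295.75 165.69   3.4 ]
side (611.8, -282.4) [304.   138.3   30.37] [303.99 138.29  28.2 ]<stdin>:7: RuntimeWarning: invalid value encountered in scalar divide
```

```bash
python3 -c "
from cell import env
print(env.job_done())"
```

```text
the job is handed in; nothing more can be done
None
```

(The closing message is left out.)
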